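# Feed moisture tins into the drying bay

## Task

In the soil lab, lift the scraper off the feeder's carriage and lay it flat on the plywood board. Then stand every moisture tin that is on the bench upright in the carriage's pockets, one to a pocket, any order, and only after that turn the hand crank clockwise (seen from above), full turn after full turn, until the carriage has gone fully home into the heater bay. Leave the wash bottle, the weight and the bowl where they are.

Things in the scene. Friction and masses are not known exactly. Their poses are not given: they have to be found in the camera images.
- scraper: Scraper, 190 mm long, 160 g, lying flat: wooden handle 110 x 24 x 26 mm (x -95 to +15 mm), flat steel blade 85 x 50 x 4 mm (x +10 to +95 mm). Origin: underside, mid length; x from handle to blade, z up. At the start it lies across the tops of the carriage's pocket walls, roughly along the row of pockets.
- scraper_grip (a point): Point in the wooden handle near the balance point, 20 mm handle-wards of the scraper's origin and 20 mm above its underside; axes as the scraper. The handle is 24 mm wide here.
- board: Fixed plywood board lying on the bench, 260 (x) x 150 (y) x 12 mm. Origin: centre of its underside; its top is 12 mm above.
- tin0: Closed round aluminium moisture tin, diameter 60 mm, 50 mm tall, about 200 g, standing on the bench. Origin: centre of its underside, z up. Two or three of the three alike tins are present; an absent one reads None from the start.
- tin1: Second tin, the same as tin0; may be absent.
- tin2: Third tin, the same as tin0; may be absent.
- pocket0 (a point): Floor centre of the first pocket (-y end) of the feeder's steel carriage: three square open-topped pockets in a row along y, each 68 x 68 mm inside, 22 mm deep, 72 mm apart, 4 mm walls. Axes as the feeder: x is the travel, into the heater bay (away from the robot), y along the row, z up. Moves with the carriage; floor about 29 mm above the bench.
- pocket1 (a point): Centre of the floor of the middle pocket; otherwise as pocket0.
- pocket2 (a point): Centre of the floor of the last pocket (the row's +y end); otherwise as pocket0.
- carriage (a joint): Travel of the carriage in m: 0 at the loading end, 0.14 fully home in the heater bay (an open-topped bay with 75 mm high side walls). It is geared to the crank: 46.7 mm a full turn; it cannot sensibly be pushed by hand.
- crank (a joint): Angle of the hand crank in rad: 0 to 18.85 (three full turns, with end stops); growing = clockwise from above = carriage into the bay. It starts between 0 and 1.5. It stays where it is left; turning takes about 6 N at the grip.
- crank_axis (a point): Fixed point on the crank's vertical axis, on top of the blue gearbox at the -y side of the feeder, 87 mm above the bench. Axes as the feeder's. At crank angle q the grip lies 65 mm from the axis in the direction -q about z, measured from this point's x axis.
- crank_grip (a point): Centre of the top face of the crank's grip: an upright flat-sided black tab, 34 mm (x, radial) x 16 mm (y, tangential), 52 mm tall, top 150 mm above the bench, foot 98 mm, on a 20 mm wide steel arm. Fixed to the arm, it does not spin: a hand holding it must turn with it and take it afresh. Axes turn with the crank: x radially out, z up.
- washbottle: Bystander: white wash bottle, diameter 64 mm, 170 mm tall. Origin: centre of its underside.
- weight: Bystander: round steel weight with a knob, diameter 76 mm, 65 mm tall. Origin: centre of its underside.
- bowl: Bystander: white bowl, diameter 130 mm, 55 mm tall. Origin: centre of its underside.

How it is judged:
By the outcome, as a careful person would: the job done as asked, in the order asked, and still so for the second after the job is handed in, with the robot touching nothing.
Of tin0, tin1, tin2 only 2 to 3 are there at a start; the rules pass over those that are not, and their reading is None.
At some moment in a run one of tin0, tin1, tin2 may be knocked a few centimetres aside while the robot is not near it.
Once in a run the grip may slacken for a moment while it holds something.
It also fails if it takes over 210 s, if anything falls off the work surface, if the arm or the gripper's body presses on something with over 40 N, if the wrist force passes 120 N, or if a joint passes its speed limit or range.

## Robot

A 6-joint arm with a two-finger parallel gripper is mounted at the origin on the work surface. World frame = base frame: x ahead of the robot, y to its left, z up, the work surface at z = 0. Lengths are in m, angles in rad, forces in N, time in s.
With the tool pointing down it reaches from about 0.275 to 0.975 m from the base axis. Payload 8.4 kg.
Tool frame: the origin (TCP) lies between the finger pads; the fingertips stand 22 mm ahead of it and the grasp point (between the pads) lies 3 mm ahead of it; z points along the fingers, y is the line along which they close (so a half turn about z gives the same grasp; the last joint's range is limited). The gripper opens to 92 mm and grips with 3 to 60 N. Pads are 20 mm wide; open, the fingers measure 128 mm over their backs; the gripper's body (75 mm by 189 mm) begins 69 mm behind the grasp point.
Start: joints at [1.107, 0.353, 1.633, -0, 1.155, -0.002], TCP at [0.278, 0.56, 0.237] pointing down, gripper open.
Joint ranges: [-2.63, 2.63], [-0.92, 2.1], [0.06, 2.66], [-1.3, 4.44], [0, 2.69], [-3.02, 3.02]. Speed limits (rad/s): [2.22, 2.22, 2.79, 3.14, 3.14, 3.14].

## Interface

Orientations are given as a unit quaternion [w, x, y, z].
In Python, from plant import ctrl, cams, job gives the robot as it stands.
- The arm moves only by the tool jog_arm, never from a script. Its argument "rows" is a list of rows, each a list of 2 entries, a list of its own where there are three numbers: the shift along the tool's x, y, z each as a share of 40 cm, from -1 to 1, then the turn about the tool's z as a share of 60 degrees, from -1 to 1. A call has 1 to 8 rows; each row is the pose to reach, as a shift and turn from the pose commanded when the call began, along the tool's axes at that moment; what a row does not reach only later rows make up. A row lasts 1/12 s, in which the tool goes at most 41.7 mm and 7.16 degrees, less where a joint would pass 70% of its speed; a pose out of reach is approached as far as the arm can. A call with a number of a shift or a turn outside -1 to 1 is refused whole. A call with a gripper value outside its range is refused whole. "claw" is the finger opening in mm, from 0 to 91.9, set as the call begins (left out, the last holds). The fingers move at their own pace and stop on an object; "squeeze" is the grip in N (left out, the last holds). Time passes only in rows, so rows that repeat a pose let the fingers close. It gives the time, the measured TCP pose, the force, the opening and the grip force at its end, in the units of the state.
- ctrl.read_state(): the state, without advancing time (a new reading comes with each control period).
- cams.get_image(name): name is "scene" or "top" or "wrist"; returns (picture, depth): 480x640x3 uint8, blue, green, red; 480x640 float32, m along the optical axis (not along the pixel's ray), 0 where there is no reading.
- cams.camera_info(name): a dict with "fx", "fy", "cx", "cy" (pixels), "distortion" ([k1, k2, p1, p2, k3] as OpenCV has them; the pictures are not rectified), "T" (4x4, takes a point from camera to world coordinates). Camera axes: x right, y up, looking along -z (the intrinsics and any distortion apply to the point x, -y, -z); pixel columns grow to the right and rows downward; lengths in m; the calibration is good to about 2 mm. A picture is of the moment at which its call begins: read the wrist's pose just before it. camera_info takes no time and is no camera call; for the wrist camera it gives the pose at the moment of the call.
- job.job_done(): hands the job in; it is judged then, once.
The state is a dict: "clock": time; "joints": joint angles; "qvel": joint speeds; "tau": joint torques, N m; "ee_pos": TCP position; "eef_rot": TCP orientation; "force": force on the tool from outside, world axes, zero at the start; "torque": the same for the moment, N m; "width": finger opening in m; "grasp_force": force on a finger pad.
Only numpy, scipy, OpenCV 4.12 (cv2) and the standard library are available. Lean on these libraries where they do the work, as an engineer would, in place of code of your own. Each camera call takes 0.05 s, during which the arm holds its last target. There are 200 camera calls.

## Working session

There is one attempt and no reset: what is moved stays moved. The work goes in short steps, Python scripts to look and compute and a tool call to move; the robot and the scene stay as the last step left them, time stands still between calls to the robot, and variables do not carry over. Pictures are saved under pics/ and viewed, at most 15 in all, crops included, and the job is handed in when it is done.

Besides the shell and the picture viewer there is one more tool, called after "Request:" in YAML: its name, and indented under it one key for each argument. jog_arm: Moves the arm, as the interface text tells. Its arguments: {"type":"object","properties":{"rows":{"type":"array","items":{"type":"array"}},"claw":{"type":"number"},"squeeze":{"type":"number"}},"required":["rows"]}

```bash
ls; mkdir -p pics; python3 - <<'E'
from plant import ctrl,cams
import cv2,numpy as np
s=ctrl.read_state();print(s)
for n in("top","scene"):
    im,d=cams.get_image(n);cv2.imwrite(f"pics/{n}0.png",im);np.savez(f"pics/{n}0.npz",im=im,d=d);i=cams.camera_info(n);print(n,i)
E
```

```text
pics
{'clock': 0.0, 'joints': array([ 1.10659563e+00,  3.53641766e-01,  1.63408993e+00,  7.60914636e-06,
        1.15518580e+00, -2.38074108e-03]), 'qvel': array([ 4.78939825e-04,  4.44546595e-04, -9.30279695e-05,  1.36418185e-04,
        5.24889643e-04,  2.99872240e-04]), 'tau': array([ 1.60215102e-03, -5.93843365e+01, -3.34211540e+01,  6.98909489e-02,
        2.35781068e-02, -1.54665527e-04]), 'ee_pos': array([0.27827758, 0.55914209, 0.23588657]), 'eef_rot': array([-1.56523378e-04,  2.28864892e-01,  9.73457971e-01, -6.43669039e-04]), 'force': array([ 0.21740778, -0.01929347, -0.09242411]), 'torque': array([ 0.03816266,  0.00759238, -0.01933699]), 'grasp_force': 0.0, 'width': 0.09172879481981205}
top {'fx': 616.6451061114918, 'fy': 616.6451061114918, 'cx': 315.4542321152841, 'cy': 235.47289742819657, 'distortion': array([-0.15766015,  0.        ,  0.        ,  0.        ,  0.        ]), 'T': array([[-1.04211470e-02,  9.84725720e-01, -1.73800624e-01,
         3.48459881e-01],
       [-9.99944439e-01, -1.05383500e-02,  2.48467175e-04,
        -3.12916178e-02],
       [-1.58689978e-03,  1.73793557e-01,  9.84780829e-01,
         1.49025204e+00],
       [ 0.00000000e+00,  0.00000000e+00,  0.00000000e+00,
         1.00000000e+00]])}
scene {'fx': 599.9457524560535, 'fy': 599.9457524560535, 'cx': 320.474287969619, 'cy': 244.52300801551297, 'distortion': array([-0.12586476,  0.        ,  0.        ,  0.        ,  0.        ]), 'T': array([[ 0.51527572, -0.62499257,  0.58640875,  1.4152243 ],
       [ 0.85698389,  0.38240928, -0.34545875, -0.50981969],
       [-0.00833899,  0.68054936,  0.73265479,  1.18357916],
       [ 0.        ,  0.        ,  0.        ,  1.        ]])}
```

View pics/top0.png

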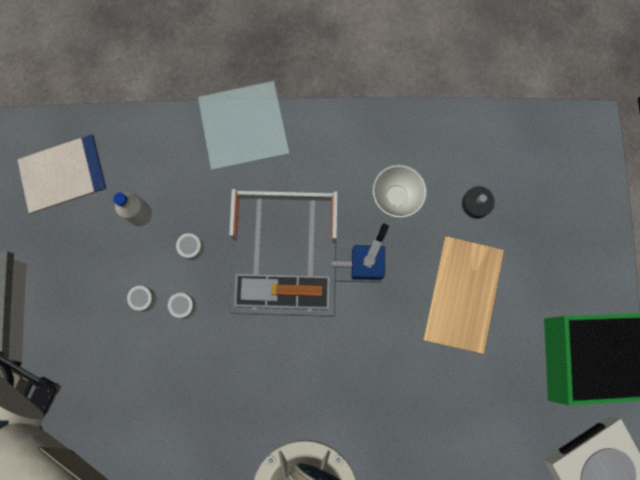

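View pics/scene0.png

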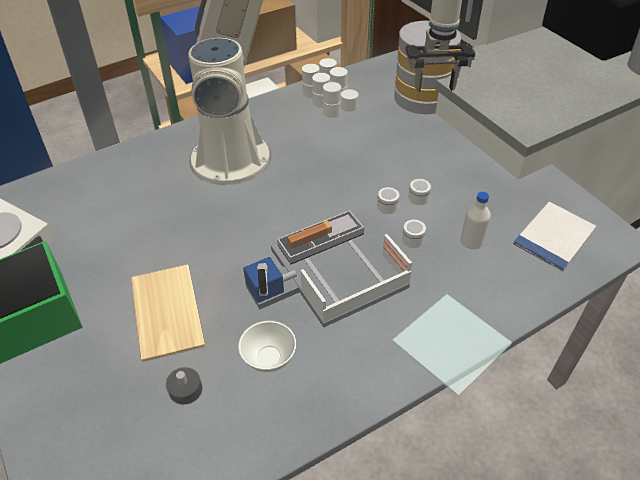

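The top view shows three tins at (188,246), (139,298) and (180,305). The carriage is at (283,294), with the scraper on it: handle at (300,291), blade at (260,289). The crank tab is at (383,232), the gearbox at (369,262) and the board at (464,295). The scene view agrees; the white tins at (325,85) are on a shelf off the bench.

```bash
cat > h.py <<'E'
import numpy as np,cv2
from plant import ctrl,cams
def ray(info,uv):
    K=np.array([[info["fx"],0,info["cx"]],[0,info["fy"],info["cy"]],[0,0,1]])
    p=cv2.undistortPoints(np.float64(uv).reshape(-1,1,2),K,info["distortion"],criteria=(3,50,1e-10)).reshape(-1,2)
    d=np.c_[p[:,0],-p[:,1],-np.ones(len(p))]
    return d@info["T"][:3,:3].T, info["T"][:3,3]
def plane(info,uv,z):
    d,o=ray(info,uv); return o+d*((z-o[2])/d[:,2])[:,None]
def cloud(info,dep,m):
    v,u=np.nonzero(m&(dep>0)); d,o=ray(info,np.c_[u,v]); return o+d*dep[v,u][:,None]
def rect(m):
    c=max(cv2.findContours(m.astype(np.uint8),0,1)[0],key=cv2.contourArea)
    return cv2.minAreaRect(c),cv2.boxPoints(cv2.minAreaRect(c)),cv2.contourArea(c),c
def axes():
    s=ctrl.read_state();w,x,y,z=s["eef_rot"]
    from scipy.spatial.transform import Rotation as R
    return s["ee_pos"],R.from_quat([x,y,z,w]).as_matrix(),s
def togo(target,yaw=None,lift=None):
    """shift shares (tool axes) to TCP target; yaw = wanted direction angle of tool y in world (mod pi)"""
    p,Rm,s=axes();d=Rm.T@(np.array(target)-p)/.4
    t=None
    if yaw is not None:
        cur=np.arctan2(Rm[1,1],Rm[0,1]);dy=(yaw-cur+np.pi/2)%np.pi-np.pi/2
        t=np.degrees(-dy)/60   # tool z points down
    print("shift",d.round(4),"turn",None if t is None else round(t,4),"alt",None if t is None else round(t-3*np.sign(t),4),"q6",s["joints"][5].round(3),"t",round(float(s["clock"]),2),"p",p.round(4))
E
python3 - <<'E'
from h import *
f=np.load("pics/top0.npz");im,d=f["im"],f["d"];i=cams.camera_info("top")
hsv=cv2.cvtColor(im,cv2.COLOR_BGR2HSV)
H,S,V=hsv[...,0],hsv[...,1],hsv[...,2]
def reg(m,x0,x1,y0,y1):
    o=np.zeros_like(m);o[y0:y1,x0:x1]=m[y0:y1,x0:x1];return o
# tins
for (u,v) in((188,246),(139,298),(180,305)):
    m=reg((S<60)&(V>110),u-20,u+20,v-20,v+20);r,b,a,c=rect(m)
    (cx,cy),rad=cv2.minEnclosingCircle(c);P=plane(i,[[cx,cy],[cx+rad,cy]],.05)
    z=cloud(i,d,reg(np.ones_like(m),u-4,u+4,v-4,v+4))[:,2]
    print("tin",P[0].round(4),"R",np.linalg.norm(P[1]-P[0]).round(4),"z",np.median(z).round(4))
for nm,m,z in(("board",reg((H<25)&(S>60)&(V>120),415,515,230,360),.012),
  ("handle",reg((H<18)&(S>130),265,330,280,302),.077),
  ("gear",reg((H>100)&(H<125)&(S>100),345,395,240,285),.087),
  ("tab",reg((V<50),370,395,218,245),.150)):
    r,b,a,c=rect(m);P=plane(i,b,z);ctr=P.mean(0);e=[P[1]-P[0],P[2]-P[1]]
    cl=cloud(i,d,cv2.erode(m.astype(np.uint8),np.ones((3,3)))>0)
    print(nm,r,"ctr",ctr.round(4),"len",[np.linalg.norm(x).round(4) for x in e],"ang",[np.degrees(np.arctan2(x[1],x[0])).round(1) for x in e],"z",np.percentile(cl[:,2],[10,50,90]).round(4) if len(cl) else 0)
cv2.imwrite("pics/crop0.png",cv2.resize(im[170:330,220:400],None,fx=4,fy=4,interpolation=cv2.INTER_CUBIC)[:600])
E
```

```text
Traceback (most recent call last):
  File "h.py", line 9, in plane
    d,o=ray(info,uv); return o+d*((z-o[2])/d[:,2])[:,None]
        ~~~^^^^^^^^^
  File "h.py", line 5, in ray
    p=cv2.undistortPoints(np.float64(uv).reshape(-1,1,2),K,info["distortion"],criteria=(3,50,1e-10)).reshape(-1,2)
      ~~~~~~~~~~~~~~~~~~~^^^^^^^^^^^^^^^^^^^^^^^^^^^^^^^^^^^^^^^^^^^^^^^^^^^^^^^^^^^^^^^^^^^^^^^^^^^
cv2.error: OpenCV(4.12.0) :-1: error: (-5:Bad argument) in function 'undistortPoints'
> Overload resolution failed:
>  - undistortPoints() got an unexpected keyword argument 'criteria'
>  - undistortPoints() got an unexpected keyword argument 'criteria'
```

```bash
sed -i 's/cv2.undistortPoints(\(.*\),criteria=(3,50,1e-10))/cv2.undistortPointsIter(\1,None,None,(3,50,1e-10))/' h.py
cat > m0.py <<'E'
from h import *
f=np.load("pics/top0.npz");im,d=f["im"],f["d"];i=cams.camera_info("top")
hsv=cv2.cvtColor(im,cv2.COLOR_BGR2HSV)
H,S,V=hsv[...,0],hsv[...,1],hsv[...,2]
def reg(m,x0,x1,y0,y1):
    o=np.zeros_like(m);o[y0:y1,x0:x1]=m[y0:y1,x0:x1];return o
for (u,v) in((188,246),(139,298),(180,305)):
    m=reg((S<60)&(V>110),u-20,u+20,v-20,v+20);r,b,a,c=rect(m)
    (cx,cy),rad=cv2.minEnclosingCircle(c);P=plane(i,[[cx,cy],[cx+rad,cy]],.05)
    z=cloud(i,d,reg(np.ones_like(m),u-4,u+4,v-4,v+4))[:,2]
    print("tin",P[0].round(4),"R",np.linalg.norm(P[1]-P[0]).round(4),"z",np.median(z).round(4))
for nm,m,z in(("board",reg((H<25)&(S>60)&(V>120),415,515,230,360),.012),
  ("handle",reg((H<18)&(S>130),265,330,280,302),.077),
  ("gear",reg((H>100)&(H<125)&(S>100),345,395,240,285),.087),
  ("tab",reg((V<50),370,395,218,245),.150)):
    r,b,a,c=rect(m);P=plane(i,b,z);ctr=P.mean(0);e=[P[1]-P[0],P[2]-P[1]]
    cl=cloud(i,d,cv2.erode(m.astype(np.uint8),np.ones((3,3)))>0)
    print(nm,np.round(r[0]),"ctr",ctr.round(4),"len",[np.linalg.norm(x).round(4) for x in e],"ang",[np.degrees(np.arctan2(x[1],x[0])).round(1) for x in e],"z",np.percentile(cl[:,2],[10,50,90]).round(4) if len(cl) else 0)
cv2.imwrite("pics/crop0.png",cv2.resize(im[170:320,220:400],None,fx=4,fy=4,interpolation=cv2.INTER_CUBIC)[:600])
E
python3 m0.py
```

```text
tin [0.5829 0.2734 0.05  ] R 0.0318 z 0.0506
tin [0.4597 0.3908 0.05  ] R 0.0336 z 0.0507
tin [0.442  0.2901 0.05  ] R 0.0328 z 0.0512
board [464. 295.] ctr [ 0.4618 -0.3905  0.012 ] len [np.float64(0.263), np.float64(0.1554)] ang [np.float64(-13.9), np.float64(-102.4)] z [0.0082 0.0124 0.0164]
handle [299. 290.] ctr [0.4715 0.0086 0.077 ] len [np.float64(0.0245), np.float64(0.1075)] ang [np.float64(-1.9), np.float64(-92.4)] z [0.0733 0.0768 0.0806]
gear [368. 262.] ctr [ 0.5343 -0.1517  0.087 ] len [np.float64(0.074), np.float64(0.0765)] ang [np.float64(-90.6), np.float64(178.4)] z [0.0801 0.0841 0.0884]
tab [382. 232.] ctr [ 0.5907 -0.1791  0.15  ] len [np.float64(0.0395), np.float64(0.014)] ang [np.float64(-24.4), np.float64(-114.3)] z [0.1425 0.149  0.1526]
```

View pics/crop0.png

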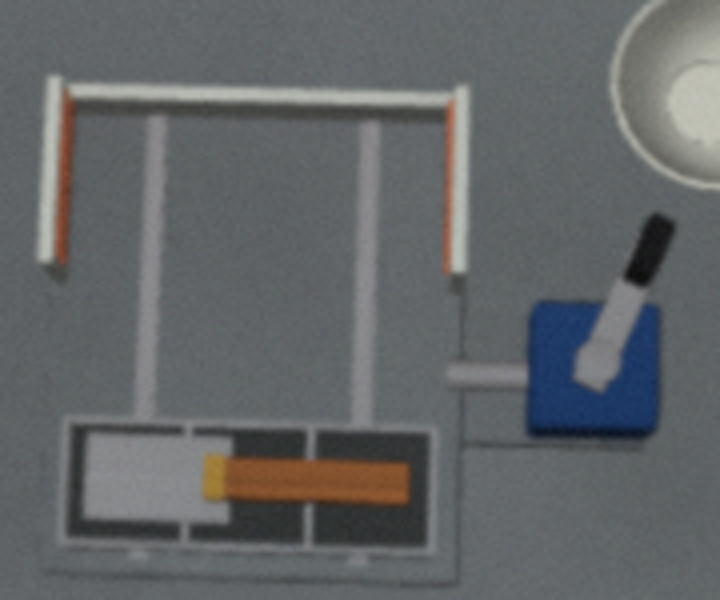

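The crop confirms the layout. The scraper's handle lies at the -y end with its blade toward +y, and the tab points away from the robot at about -25°. The sizes and heights I measured match the given ones. Next I'll write a move planner and go for the scraper.

```bash
cat >> h.py <<'E'
def plan(calls):
    """calls: list of calls; a call = list of (xyz, yaw_deg of tool y or None, nrows) ; prints rows per call"""
    from scipy.spatial.transform import Rotation as R
    p,Rm,s=axes();p=p.copy()
    yaw=np.degrees(np.arctan2(Rm[1,1],Rm[0,1]))
    j=(yaw-np.degrees(s["joints"][0])+90)%180-90
    print("t",round(float(s["clock"]),2),"p",p.round(4),"yaw",yaw.round(1),"j6",np.degrees(s["joints"][5]).round(1),"F",s["force"].round(1),"w",round(s["width"],4),"g",round(s["grasp_force"],1))
    for c in calls:
        p0,y0=p,yaw;out=[]
        B=np.array([[np.sin(np.radians(y0)),-np.cos(np.radians(y0)),0],[np.cos(np.radians(y0)),np.sin(np.radians(y0)),0],[0,0,-1]])
        for xyz,yw,n in c:
            d=(B@(np.array(xyz)-p0)/.4).round(3)
            t=0 if yw is None else round(-(((yw-y0)+180)%360-180)/60,3)
            need=max(np.linalg.norm(B.T@d*.4+p0-p)/.0417,abs(((y0-60*t)-yaw+180)%360-180)/7.16)
            p=p0+B.T@d*.4;yaw=y0-60*t
            out.append(f"[{d.tolist()},{t}]x{n}(need {need:.1f}, y-j1 {(yaw-np.degrees(np.arctan2(p[1],p[0]))+180)%360-180:.0f})")
        print(" | ".join(out))
E
python3 - <<'E'
from h import *
plan([[((.36,.30,.23),30,8)],[((.4723,.0286,.2),-2.4,8)],[((.4723,.0286,.077),-2.4,6)]])
E
```

```text
t 0.1 p [0.2783 0.5592 0.2359] yaw 63.5 j6 -0.1 F [ 1.2 -0.3  0.1] w 0.0918 g 0.0
[[0.472, -0.489, 0.015],0.559]x8(need 6.5, y-j1 -10)
[[0.728, -0.096, 0.075],0.54]x8(need 7.1, y-j1 -6)
[[-0.0, -0.001, 0.307],-0.0]x6(need 2.9, y-j1 -6)
```

Request:
jog_arm:
  rows:
    - [[0.472,-0.489,0.015],0.559]
    - [[0.472,-0.489,0.015],0.559]
    - [[0.472,-0.489,0.015],0.559]
    - [[0.472,-0.489,0.015],0.559]
    - [[0.472,-0.489,0.015],0.559]
    - [[0.472,-0.489,0.015],0.559]
    - [[0.472,-0.489,0.015],0.559]
    - [[0.472,-0.489,0.015],0.559]
  claw: 60

```text
clock: 0.77
ee_pos: [0.0189, 0.4663, 0.2302]
eef_rot: [-0.0, 0.499, 0.867, -0.001]
force: [0.5, 0.0, 0.4]
width: 0.0598
grasp_force: 0.0
```

Request:
jog_arm:
  rows:
    - [[0.728,-0.096,0.075],0.54]
    - [[0.728,-0.096,0.075],0.54]
    - [[0.728,-0.096,0.075],0.54]
    - [[0.728,-0.096,0.075],0.54]
    - [[0.728,-0.096,0.075],0.54]
    - [[0.728,-0.096,0.075],0.54]
    - [[0.728,-0.096,0.075],0.54]
    - [[0.728,-0.096,0.075],0.54]

```text
clock: 1.43
ee_pos: [-0.1599, 0.7058, 0.1983]
eef_rot: [-0.001, 0.721, 0.693, 0.0]
force: [0.3, -1.7, 0.3]
width: 0.0601
grasp_force: 0.0
```

```bash
python3 - <<'E'
from h import *
import cv2
plan([[((.4723,.0286,.2),-2.4,3),((.4723,.0286,.077),-2.4,5)]])
i=cams.camera_info("wrist");im,d=cams.get_image("wrist");cv2.imwrite("pics/w1.png",im)
hsv=cv2.cvtColor(im,cv2.COLOR_BGR2HSV);m=(hsv[...,0]<18)&(hsv[...,1]>130)
r,b,a,c=rect(m);P=plane(i,b,.077);print(r,P.round(4).tolist(),P.mean(0).round(4))
e=max(P[1]-P[0],P[2]-P[1],key=np.linalg.norm);print(np.linalg.norm(e),np.degrees(np.arctan2(e[1],e[0])))
print(i["T"].round(3))
E
```

```text
t 1.43 p [-0.1599  0.7058  0.1983] yaw -2.3 j6 104.9 F [ 0.3 -1.7  0.3] w 0.0601 g 0.0
[[1.628, 1.647, -0.004],0.002]x3(need 22.2, y-j1 -6) | [[1.628, 1.647, 0.303],0.002]x5(need 2.9, y-j1 -6)
((56.0, 12.0), (24.0, 84.0), 90.0) [[-0.3402, 0.8672, 0.077], [-0.2881, 0.8644, 0.077], [-0.2903, 0.8511, 0.077], [-0.343, 0.8538, 0.077]] [-0.3154  0.8591  0.077 ]
0.052137158424825865 -3.0721318515352425
[[ 0.999  0.038  0.012 -0.156]
 [-0.04   0.969  0.243  0.774]
 [-0.002 -0.244  0.97   0.347]
 [ 0.     0.     0.     1.   ]]
```

View pics/w1.png

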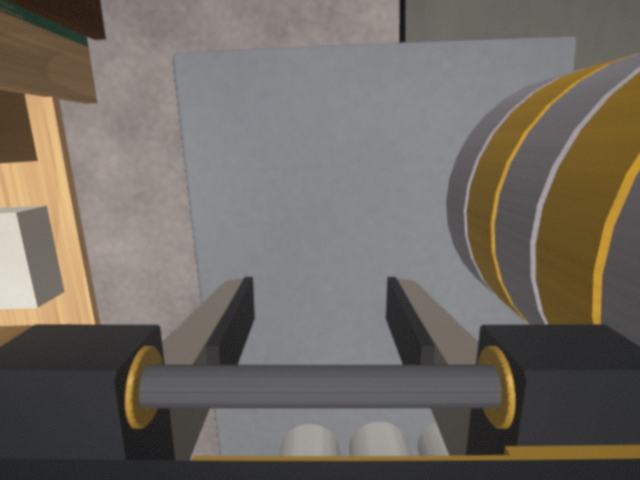

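The wrist view shows the arm over the far left side, near the shelf with spare tins. The planner had the sign of tool x wrong. Nothing was touched, so I'll fix it and go back.

```bash
sed -i 's/\[\[np.sin(np.radians(y0)),-np.cos(np.radians(y0)),0\]/[[-np.sin(np.radians(y0)),np.cos(np.radians(y0)),0]/' h.py
python3 - <<'E'
from h import *
plan([[((-.1599,.7058,.25),-2.4,2),((.08,.56,.25),-2.4,8)],[((.32,.34,.25),-2.4,8)],[((.43,.04,.23),-2.4,8)]])
E
```

```text
t 1.48 p [-0.1584  0.704   0.1984] yaw -2.3 j6 104.8 F [0.1 0.2 0.7] w 0.06 g 0.0
[[0.004, -0.004, -0.129],0.002]x2(need 1.2, y-j1 -105) | [[-0.336, 0.61, -0.129],0.002]x8(need 6.7, y-j1 -84)
[[-0.524, 0.623, 0.0],-0.0]x8(need 7.8, y-j1 -49)
[[-0.738, 0.306, 0.05],-0.0]x8(need 7.7, y-j1 -8)
```

Request:
jog_arm:
  rows:
    - [[0,0,-0.129],0]
    - [[-0.336,0.61,-0.129],0]
    - [[-0.336,0.61,-0.129],0]
    - [[-0.336,0.61,-0.129],0]
    - [[-0.336,0.61,-0.129],0]
    - [[-0.336,0.61,-0.129],0]
    - [[-0.336,0.61,-0.129],0]
    - [[-0.336,0.61,-0.129],0]

```text
clock: 2.15
ee_pos: [0.0849, 0.5539, 0.2523]
eef_rot: [0.001, 0.722, 0.692, -0.0]
force: [0.5, 0.5, 0.3]
width: 0.06
grasp_force: 0.0
```

Request:
jog_arm:
  rows:
    - [[-0.524,0.623,0],0]
    - [[-0.524,0.623,0],0]
    - [[-0.524,0.623,0],0]
    - [[-0.524,0.623,0],0]
    - [[-0.524,0.623,0],0]
    - [[-0.524,0.623,0],0]
    - [[-0.524,0.623,0],0]
    - [[-0.524,0.623,0],0]

```text
clock: 2.82
ee_pos: [0.3233, 0.3338, 0.2523]
eef_rot: [0.0, 0.722, 0.692, 0.0]
force: [-0.8, 1.2, 1.1]
width: 0.0601
grasp_force: 0.0
```

Request:
jog_arm:
  rows:
    - [[-0.738,0.306,0.05],0]
    - [[-0.738,0.306,0.05],0]
    - [[-0.738,0.306,0.05],0]
    - [[-0.738,0.306,0.05],0]
    - [[-0.738,0.306,0.05],0]
    - [[-0.738,0.306,0.05],0]
    - [[-0.738,0.306,0.05],0]
    - [[-0.738,0.306,0.05],0]

```text
clock: 3.48
ee_pos: [0.4315, 0.0332, 0.2321]
eef_rot: [0.0, 0.722, 0.692, -0.0]
force: [0.6, -0.2, -0.5]
width: 0.0604
grasp_force: 0.0
```

```bash
python3 - <<'E'
from h import *
plan([[((.4723,.0286,.2),-2.4,3),((.4723,.0286,.077),-2.4,5)]])
i=cams.camera_info("wrist");im,d=cams.get_image("wrist");cv2.imwrite("pics/w2.png",im);np.savez("pics/w2.npz",im=im,d=d,T=i["T"])
hsv=cv2.cvtColor(im,cv2.COLOR_BGR2HSV);m=(hsv[...,0]<18)&(hsv[...,1]>130)
r,b,a,c=rect(m);P=plane(i,b,.077);print(r,P.mean(0).round(4))
e=max(P[1]-P[0],P[2]-P[1],key=np.linalg.norm);print(np.linalg.norm(e),np.degrees(np.arctan2(e[1],e[0])))
E
```

```text
t 3.48 p [0.4315 0.0332 0.2321] yaw -2.5 j6 6.8 F [ 0.6 -0.2 -0.5] w 0.0604 g 0.0
[[-0.007, 0.102, 0.08],-0.001]x3(need 1.2, y-j1 -6) | [[-0.007, 0.102, 0.388],-0.001]x5(need 3.0, y-j1 -6)
((372.8775329589844, 258.8434143066406), (31.14892578125, 126.90155792236328), 1.5275253057479858) [0.4734 0.008  0.077 ]
0.10463625663355965 87.3695492719673
```

View pics/w2.png

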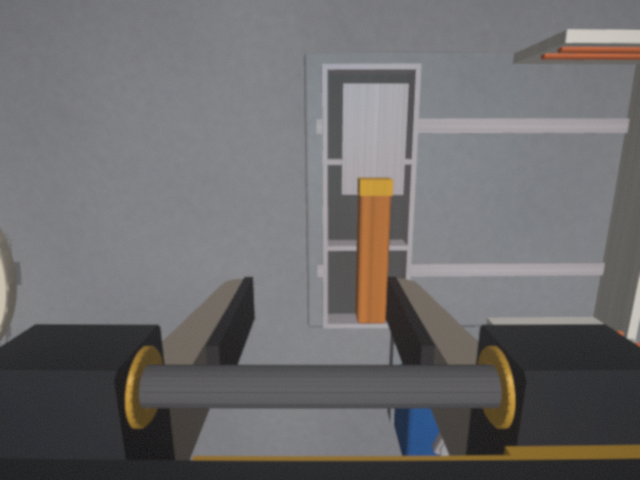

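The wrist view shows the handle at (373,258) and the carriage frame from (322,64) to (418,328). The handle agrees with the top view to within 2 mm, so I'll grasp it.

Request:
jog_arm:
  rows:
    - [[-0.007,0.104,0.08],0]
    - [[-0.007,0.104,0.08],0]
    - [[-0.007,0.104,0.25],0]
    - [[-0.007,0.104,0.34],0]
    - [[-0.007,0.104,0.388],0]
    - [[-0.007,0.104,0.388],0]
    - [[-0.007,0.104,0.388],0]

```text
clock: 4.12
ee_pos: [0.4717, 0.0321, 0.0756]
eef_rot: [-0.001, 0.722, 0.692, -0.001]
force: [-0.4, -0.5, -0.1]
width: 0.0597
grasp_force: 0.0
```

Request:
jog_arm:
  rows:
    - [[0,0,0],0]
    - [[0,0,0],0]
    - [[0,0,0],0]
    - [[0,0,0],0]
    - [[0,0,0],0]
    - [[0,0,0],0]
    - [[0,0,0],0]
    - [[0,0,0],0]
  claw: 10
  squeeze: 40

```text
clock: 4.78
ee_pos: [0.4734, 0.0326, 0.0773]
eef_rot: [0.0, 0.722, 0.692, 0.0]
force: [0.6, -0.6, 4.8]
width: 0.0237
grasp_force: 40.0
```

```bash
python3 - <<'E'
from h import *
f=np.load("pics/w2.npz");i=cams.camera_info("wrist");i["T"]=f["T"]
print(plane(i,[[323,65],[419,65],[324,327],[415,327]],.051).round(4))
hx=-13.9
plan([[((.4725,.0285,.25),-2.4,6)]])
E
```

```text
[[ 0.4403  0.1587  0.051 ]
 [ 0.5138  0.1556  0.051 ]
 [ 0.4322 -0.0595  0.051 ]
 [ 0.5139 -0.0631  0.051 ]]
t 4.78 p [0.4734 0.0326 0.0773] yaw -2.4 j6 6.2 F [ 0.6 -0.6  4.8] w 0.0237 g 40.0
[[-0.01, -0.002, -0.432],0.0]x6(need 4.1, y-j1 -6)
```

```bash
python3 - <<'E'
from h import *
plan([[((.4734,.0326,.26),-2.4,6)],[((.44,-.15,.26),-53,8)],[((.4462,-.3868,.26),-103.5,8)],[((.4462,-.3868,.1),-103.5,4),((.4462,-.3868,.0395),-103.5,4)]])
E
```

```text
t 4.78 p [0.4734 0.0326 0.0773] yaw -2.4 j6 6.2 F [ 0.6 -0.6  4.8] w 0.0237 g 40.0
[[0.0, 0.0, -0.457],0.0]x6(need 4.4, y-j1 -6)
[[-0.46, -0.064, 0.0],0.844]x8(need 7.1, y-j1 -34)
[[-0.344, 0.482, 0.0],0.841]x8(need 7.0, y-j1 -63)
[[-0.0, -0.0, 0.4],0.0]x4(need 3.8, y-j1 -63) | [[-0.0, -0.0, 0.551],0.0]x4(need 1.4, y-j1 -63)
```

Request:
jog_arm:
  rows:
    - [[0,0,-0.1],0]
    - [[0,0,-0.2],0]
    - [[0,0,-0.457],0]
    - [[0,0,-0.457],0]
    - [[0,0,-0.457],0]
    - [[0,0,-0.457],0]
    - [[0,0,-0.457],0]

```text
clock: 5.37
ee_pos: [0.4734, 0.0326, 0.2603]
eef_rot: [0.001, 0.722, 0.692, 0.001]
force: [-0.3, -0.2, -2.3]
width: 0.0239
grasp_force: 40.0
```

Request:
jog_arm:
  rows:
    - [[-0.06,-0.01,0],0.11]
    - [[-0.12,-0.016,0],0.22]
    - [[-0.18,-0.024,0],0.33]
    - [[-0.24,-0.032,0],0.44]
    - [[-0.3,-0.04,0],0.55]
    - [[-0.36,-0.05,0],0.66]
    - [[-0.42,-0.06,0],0.76]
    - [[-0.46,-0.064,0],0.844]

```text
clock: 6.03
ee_pos: [0.4379, -0.1514, 0.2572]
eef_rot: [-0.001, 0.949, 0.314, -0.002]
force: [-0.1, 0.1, -1.2]
width: 0.0237
grasp_force: 40.0
```

Request:
jog_arm:
  rows:
    - [[-0.05,0.07,0],0.11]
    - [[-0.1,0.14,0],0.22]
    - [[-0.15,0.21,0],0.33]
    - [[-0.2,0.28,0],0.44]
    - [[-0.25,0.35,0],0.55]
    - [[-0.3,0.42,0],0.66]
    - [[-0.33,0.46,0],0.76]
    - [[-0.344,0.482,0],0.841]

```text
clock: 6.7
ee_pos: [0.4445, -0.3889, 0.2564]
eef_rot: [-0.001, 0.993, -0.121, -0.002]
force: [0.2, 1.0, -2.5]
width: 0.0237
grasp_force: 40.0
```

```bash
python3 - <<'E'
from h import *
plan([[((.4462,-.3868,.1),-103.5,4),((.4462,-.3868,.0395),-103.5,4)]])
i=cams.camera_info("wrist");im,d=cams.get_image("wrist");cv2.imwrite("pics/w3.png",im)
E
```

```text
t 6.7 p [ 0.4445 -0.3889  0.2564] yaw -103.9 j6 62.6 F [ 0.2  1.  -2.5] w 0.0237 g 40.0
[[0.003, -0.006, 0.391],-0.007]x4(need 3.8, y-j1 -63) | [[0.003, -0.006, 0.542],-0.007]x4(need 1.4, y-j1 -63)
```

View pics/w3.png

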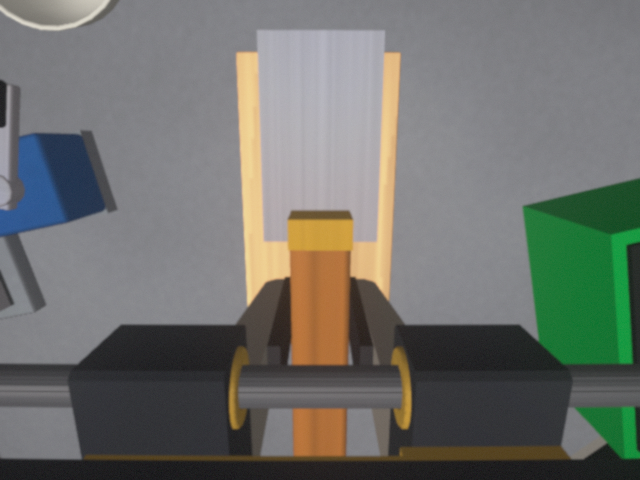

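The wrist view shows the scraper firmly held, centred over the board and aligned with it. I'll lower it now.

Request:
jog_arm:
  rows:
    - [[0,0,0.1],0]
    - [[0,0,0.2],0]
    - [[0,0,0.3],0]
    - [[0,0,0.4],0]
    - [[0,0,0.48],0]
    - [[0,0,0.53],0]
    - [[0,0,0.547],0]
    - [[0,0,0.549],0]

```text
clock: 7.42
ee_pos: [0.4441, -0.3845, 0.038]
eef_rot: [-0.002, 0.993, -0.116, -0.002]
force: [-0.9, -0.2, -1.2]
width: 0.0241
grasp_force: 40.0
```

Request:
jog_arm:
  rows:
    - [[0,0,0.001],0]
    - [[0,0,0.002],0]
    - [[0,0,0.002],0]
    - [[0,0,0.002],0]

```text
clock: 7.75
ee_pos: [0.4457, -0.3866, 0.0391]
eef_rot: [-0.0, 0.993, -0.117, -0.0]
force: [-0.3, 0.1, -1.5]
width: 0.0236
grasp_force: 40.0
```

Request:
jog_arm:
  rows:
    - [[0,0,0.002],0]
    - [[0,0,0.004],0]
    - [[0,0,0.004],0]
    - [[0,0,0.004],0]

```text
clock: 8.08
ee_pos: [0.446, -0.387, 0.038]
eef_rot: [0.0, 0.993, -0.118, 0.0]
force: [1.2, -0.4, 2.2]
width: 0.0239
grasp_force: 40.0
```

Request:
jog_arm:
  rows:
    - [[0,0,0],0]
    - [[0,0,0],0]
    - [[0,0,0],0]
    - [[0,0,0],0]
  claw: 70

```text
clock: 8.42
ee_pos: [0.4459, -0.387, 0.0378]
eef_rot: [0.0, 0.993, -0.118, 0.0]
force: [0.4, 0.1, -0.4]
width: 0.0482
grasp_force: 0.0
```

Request:
jog_arm:
  rows:
    - [[0,0,-0.03],0]
    - [[0,0,-0.1],0]
    - [[0,0,-0.55],0]
    - [[0,0,-0.55],0]
    - [[0,0,-0.55],0]
    - [[0,0,-0.55],0]
    - [[0,0,-0.55],0]
    - [[0,0,-0.55],0]

```text
clock: 9.08
ee_pos: [0.4476, -0.3885, 0.2637]
eef_rot: [0.002, 0.993, -0.118, 0.004]
force: [0.5, -1.0, -0.2]
width: 0.0699
grasp_force: 0.0
```

```bash
cat > tins.py <<'E'
from h import *
def tins(tag):
    im,d=cams.get_image("top");i=cams.camera_info("top");np.savez(f"pics/{tag}.npz",im=im,d=d);cv2.imwrite(f"pics/{tag}.png",im)
    m=np.ones(d.shape,bool);m[:]=d>0
    v,u=np.nonzero(m);r,o=ray(i,np.c_[u,v]);P=o+r*d[v,u][:,None]
    z=np.zeros(d.shape);z[v,u]=P[:,2]
    X=np.zeros(d.shape);Y=X.copy();X[v,u]=P[:,0];Y[v,u]=P[:,1]
    hsv=cv2.cvtColor(im,cv2.COLOR_BGR2HSV)
    k=((hsv[...,1]<60)&(hsv[...,2]>110)&(z>.03)&(z<.1)&(X>.25)&(X<.75)&(Y>-.1)&(Y<.6)).astype(np.uint8)
    for c in cv2.findContours(k,0,1)[0]:
        if cv2.contourArea(c)<150: continue
        (cx,cy),rad=cv2.minEnclosingCircle(c);zz=np.median(z[int(cy)-3:int(cy)+4,int(cx)-3:int(cx)+4])
        h=.079 if zz>.065 else .05
        Q=plane(i,[[cx,cy],[cx+rad,cy]],h);print("tin?",Q[0].round(4),"R",np.linalg.norm(Q[1]-Q[0]).round(4),"z",zz.round(4),"px",(int(cx),int(cy)))
if __name__=="__main__":
    import sys;tins(sys.argv[1])
E
python3 tins.py t1; python3 - <<'E'
from h import *
f=np.load("pics/t1.npz");im=f["im"];cv2.imwrite("pics/t1c.png",cv2.resize(im[170:370,220:520],None,fx=2.6,fy=2.6,interpolation=cv2.INTER_CUBIC))
plan([])
E
```

```text
tin? [0.4412 0.2882 0.05  ] R 0.0304 z 0.0523 px (180, 304)
tin? [0.4581 0.3871 0.05  ] R 0.0313 z 0.0507 px (139, 297)
tin? [0.4681 0.0496 0.05  ] R 0.115 z 0.0289 px (281, 292)
tin? [0.5819 0.2714 0.05  ] R 0.0308 z 0.0507 px (188, 245)
tin? [0.6559 0.0462 0.05  ] R 0.1377 z 0.0206 px (282, 213)
t 9.13 p [ 0.4466 -0.3876  0.2606] yaw -103.5 j6 62.4 F [-0.4  0.1 -0.7] w 0.0695 g 0.0
```

View pics/t1c.png

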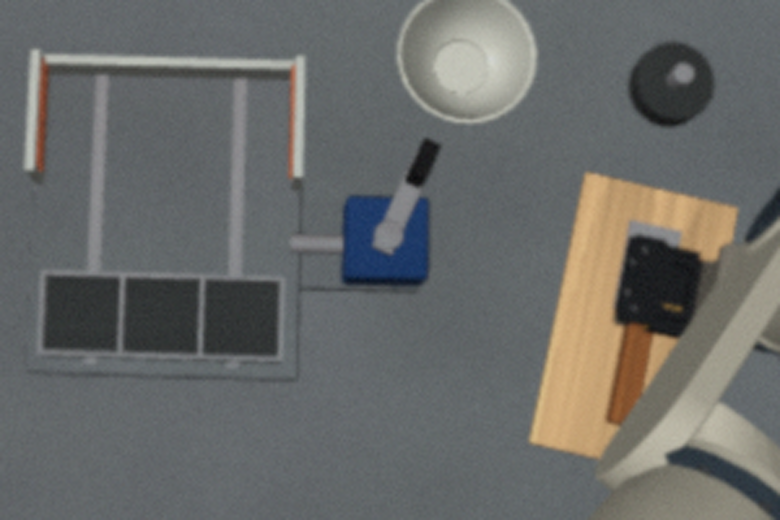

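The crop shows the scraper lying on the board, blade up and parallel to it, with the three pockets empty. Next I'll measure the pockets.

```bash
python3 - <<'E'
from h import *
f=np.load("pics/t1.npz");im,d=f["im"],f["d"];i=cams.camera_info("top")
V=im.max(2);m=np.zeros(V.shape,np.uint8)
m[270:313,230:335]=V[270:313,230:335]<75
for c in cv2.findContours(m,0,1)[0]:
    if cv2.contourArea(c)<200: continue
    r=cv2.minAreaRect(c);P=plane(i,cv2.boxPoints(r),.051);e=[P[1]-P[0],P[2]-P[1]]
    print("pocket",P.mean(0).round(4),[np.linalg.norm(x).round(4) for x in e],[np.degrees(np.arctan2(x[1],x[0])).round(1) for x in e], np.median(cloud(i,d,cv2.drawContours(np.zeros_like(m),[c],0,1,-1)>0)[:,2]).round(4))
# wrist view check
g=np.load("pics/w2.npz");w=cams.camera_info("wrist");w["T"]=g["T"];V=g["im"].max(2)
print(plane(w,[[328,69],[413,69],[328,158],[410,158],[328,320],[410,320]],.051).round(4))
plan([[((.38,-.2,.26),-53,8)],[((.36,.1,.26),-2,8)],[((.40,.22,.24),-2,6)]])
E
```

```text
pocket [ 0.4698 -0.0222  0.051 ] [np.float64(0.0656), np.float64(0.0632)] [np.float64(-90.6), np.float64(179.3)] 0.0292
pocket [0.4716 0.0491 0.051 ] [np.float64(0.0634), np.float64(0.0656)] [np.float64(-90.5), np.float64(179.7)] 0.029
pocket [0.4744 0.1207 0.051 ] [np.float64(0.0644), np.float64(0.0645)] [np.float64(-2.4), np.float64(-93.3)] 0.0289
[[ 0.4441  0.1556  0.051 ]
 [ 0.5093  0.1529  0.051 ]
 [ 0.4415  0.0887  0.051 ]
 [ 0.5076  0.0859  0.051 ]
 [ 0.436  -0.0529  0.051 ]
 [ 0.5093 -0.0561  0.051 ]]
t 9.13 p [ 0.4466 -0.3876  0.2606] yaw -103.5 j6 62.4 F [-0.4  0.1 -0.7] w 0.0695 g 0.0
[[-0.271, -0.417, 0.002],-0.842]x8(need 7.1, y-j1 -25)
[[0.412, -0.629, -0.0],-0.85]x8(need 7.2, y-j1 -17)
[[0.303, 0.089, 0.05],0.0]x6(need 3.1, y-j1 -31)
```

```bash
python3 - <<'E'
from h import *
plan([[((.38,-.2,.26),-53,8)],[((.38,.08,.26),-2,8)],[((.4415,.289,.2),-2,7)],[((.4415,.289,.1),-2,3),((.4415,.289,.048),-2,5)]])
E
```

```text
t 9.13 p [ 0.4466 -0.3876  0.2606] yaw -103.5 j6 62.4 F [-0.4  0.1 -0.7] w 0.0695 g 0.0
[[-0.271, -0.417, 0.002],-0.842]x8(need 7.1, y-j1 -25)
[[0.421, -0.559, -0.0],-0.85]x8(need 7.1, y-j1 -14)
[[0.528, 0.136, 0.15],0.0]x7(need 5.4, y-j1 -35)
[[-0.0, -0.0, 0.25],0.0]x3(need 2.4, y-j1 -35) | [[-0.0, -0.0, 0.38],0.0]x5(need 1.2, y-j1 -35)
```

Request:
jog_arm:
  rows:
    - [[-0.271,-0.417,0],-0.842]
    - [[-0.271,-0.417,0],-0.842]
    - [[-0.271,-0.417,0],-0.842]
    - [[-0.271,-0.417,0],-0.842]
    - [[-0.271,-0.417,0],-0.842]
    - [[-0.271,-0.417,0],-0.842]
    - [[-0.271,-0.417,0],-0.842]
    - [[-0.271,-0.417,0],-0.842]
  claw: 91

```text
clock: 9.8
ee_pos: [0.3783, -0.1984, 0.2566]
eef_rot: [-0.001, 0.947, 0.321, -0.001]
force: [-0.6, -0.1, 0.3]
width: 0.091
grasp_force: 0.0
```

Request:
jog_arm:
  rows:
    - [[0.421,-0.559,0],-0.85]
    - [[0.421,-0.559,0],-0.85]
    - [[0.421,-0.559,0],-0.85]
    - [[0.421,-0.559,0],-0.85]
    - [[0.421,-0.559,0],-0.85]
    - [[0.421,-0.559,0],-0.85]
    - [[0.421,-0.559,0],-0.85]
    - [[0.421,-0.559,0],-0.85]

```text
clock: 10.47
ee_pos: [0.3786, 0.0844, 0.257]
eef_rot: [-0.001, 0.717, 0.697, -0.0]
force: [-0.9, -0.4, 0.8]
width: 0.0912
grasp_force: 0.0
```

Request:
jog_arm:
  rows:
    - [[0.528,0.136,0.15],0]
    - [[0.528,0.136,0.15],0]
    - [[0.528,0.136,0.15],0]
    - [[0.528,0.136,0.15],0]
    - [[0.528,0.136,0.15],0]
    - [[0.528,0.136,0.15],0]
    - [[0.528,0.136,0.15],0]
    - [[0.528,0.136,0.15],0]

```text
clock: 11.13
ee_pos: [0.4404, 0.2888, 0.1962]
eef_rot: [-0.0, 0.72, 0.694, -0.002]
force: [-0.6, -0.3, 0.2]
width: 0.0912
grasp_force: 0.0
```

```bash
cat > wt.py <<'E'
from h import *
import sys
def wt(tag):
    i=cams.camera_info("wrist");im,d=cams.get_image("wrist");cv2.imwrite(f"pics/{tag}.png",im)
    v,u=np.nonzero(d>0);r,o=ray(i,np.c_[u,v]);P=o+r*d[v,u][:,None]
    z=np.zeros(d.shape);z[v,u]=P[:,2]
    k=((z>.042)&(z<.058)).astype(np.uint8);k[330:]=0
    for c in cv2.findContours(k,0,1)[0]:
        if cv2.contourArea(c)<600: continue
        (cx,cy),rad=cv2.minEnclosingCircle(c);Q=plane(i,[[cx,cy],[cx+rad,cy]],.05)
        print("wtin",Q[0].round(4),"R",np.linalg.norm(Q[1]-Q[0]).round(4),"px",int(cx),int(cy),"fill",round(cv2.contourArea(c)/(np.pi*rad**2),2))
wt(sys.argv[1])
E
python3 wt.py wa; python3 tins.py t2; python3 -c "
from h import *
plan([[((.4415,.289,.1),-2,3),((.4415,.289,.048),-2,5)]])"
```

```text
wtin [0.5833 0.2726 0.05  ] R 0.0318 px 506 249 fill 0.87
wtin [0.4423 0.2893 0.05  ] R 0.0298 px 321 234 fill 0.96
wtin [0.4596 0.3879 0.05  ] R 0.0317 px 341 95 fill 0.91
wtin [0.6619 0.4061 0.05  ] R 0.0334 px 635 57 fill 0.18
tin? [0.4412 0.2882 0.05  ] R 0.0304 z 0.051 px (180, 304)
tin? [0.4681 0.0496 0.05  ] R 0.115 z 0.0298 px (281, 292)
tin? [0.5819 0.2714 0.05  ] R 0.0308 z 0.0516 px (188, 245)
tin? [0.6559 0.0462 0.05  ] R 0.1377 z 0.0215 px (282, 213)
t 11.23 p [0.4404 0.288  0.1973] yaw -2.1 j6 35.2 F [ 0.2  0.1 -0.9] w 0.0912 g 0.0
[[0.003, 0.003, 0.243],-0.002]x3(need 2.3, y-j1 -35) | [[0.003, 0.003, 0.373],-0.002]x5(need 1.2, y-j1 -35)
```

View pics/wa.png

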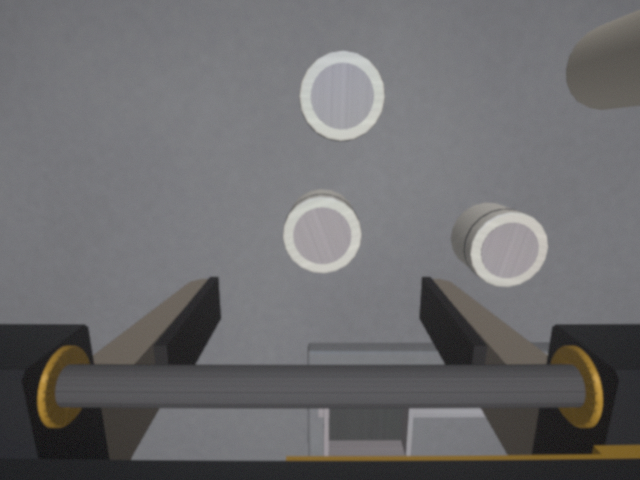

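The wrist view shows the three tins at (322,234), (342,95) and (508,247), consistent with the top view. I'll grasp the first.

Request:
jog_arm:
  rows:
    - [[0.002,0.001,0.1],0]
    - [[0.002,0.001,0.2],0]
    - [[0.002,0.001,0.28],0]
    - [[0.002,0.001,0.34],0]
    - [[0.002,0.001,0.38],0]
    - [[0.002,0.001,0.38],0]
    - [[0.002,0.001,0.38],0]

```text
clock: 11.82
ee_pos: [0.4411, 0.289, 0.0459]
eef_rot: [-0.0, 0.72, 0.694, -0.001]
force: [-0.0, -0.7, 0.6]
width: 0.0908
grasp_force: 0.0
```

Request:
jog_arm:
  rows:
    - [[0,0,0],0]
    - [[0,0,0],0]
    - [[0,0,0],0]
    - [[0,0,0],0]
    - [[0,0,0],0]
    - [[0,0,0],0]
  claw: 45
  squeeze: 35

```text
clock: 12.32
ee_pos: [0.4417, 0.2907, 0.0465]
eef_rot: [0.0, 0.719, 0.695, 0.001]
force: [-0.9, -1.6, 6.3]
width: 0.0591
grasp_force: 35.0
```

```bash
python3 -c "
from h import *
plan([[((.442,.289,.14),-2,4)],[((.475,.1207,.13),-2,7)],[((.475,.1207,.09),-2,3),((.475,.1207,.0785),-2,4)]])"
```

```text
t 12.32 p [0.4417 0.2907 0.0465] yaw -2.0 j6 35.2 F [-0.9 -1.6  6.3] w 0.0591 g 35.0
[[-0.004, 0.001, -0.234],0.0]x4(need 2.2, y-j1 -35)
[[-0.418, 0.097, 0.025],0.0]x7(need 4.1, y-j1 -16)
[[0.0, -0.0, 0.1],0.0]x3(need 1.0, y-j1 -16) | [[0.0, -0.0, 0.129],0.0]x4(need 0.3, y-j1 -16)
```

Request:
jog_arm:
  rows:
    - [[0,0,-0.06],0]
    - [[0,0,-0.12],0]
    - [[0,0,-0.234],0]
    - [[0,0,-0.234],0]
    - [[0,0,-0.234],0]
    - [[0,0,-0.234],0]

```text
clock: 12.82
ee_pos: [0.441, 0.2903, 0.139]
eef_rot: [0.0, 0.719, 0.695, -0.0]
force: [-0.8, -1.0, -2.3]
width: 0.0594
grasp_force: 35.0
```

Request:
jog_arm:
  rows:
    - [[-0.07,0.016,0],0]
    - [[-0.14,0.032,0],0]
    - [[-0.21,0.05,0],0]
    - [[-0.28,0.066,0.01],0]
    - [[-0.35,0.08,0.02],0]
    - [[-0.4,0.095,0.025],0]
    - [[-0.416,0.097,0.025],0]
    - [[-0.416,0.097,0.025],0]

```text
clock: 13.48
ee_pos: [0.4733, 0.1213, 0.1277]
eef_rot: [-0.001, 0.72, 0.694, -0.001]
force: [-0.1, 0.8, -2.5]
width: 0.0595
grasp_force: 35.0
```

```bash
python3 -c "
from h import *
plan([[((.475,.1217,.09),-2,3),((.475,.1217,.0765),-2,4)]])
i=cams.camera_info('wrist');im,d=cams.get_image('wrist');cv2.imwrite('pics/wb.png',im)"
```

```text
t 13.48 p [0.4733 0.1213 0.1277] yaw -2.1 j6 16.3 F [-0.1  0.8 -2.5] w 0.0595 g 35.0
[[0.001, 0.004, 0.094],-0.002]x3(need 0.9, y-j1 -16) | [[0.001, 0.004, 0.128],-0.002]x4(need 0.3, y-j1 -16)
```

View pics/wb.png

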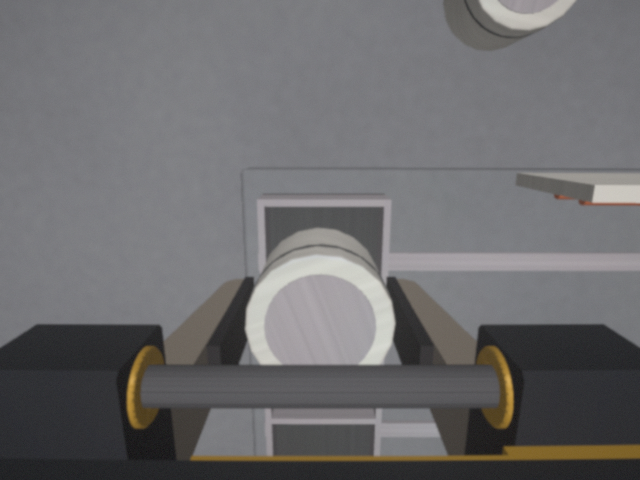

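The wrist view shows the tin level in the grip over pocket 2, whose inner edges are at columns 266 to 383 and rows 207 to about 418.

```bash
python3 -c "
from h import *
i=cams.camera_info('wrist')
P=plane(i,[[266,207],[384,207],[271,418],[376,418]],.051);print(P.round(4),P.mean(0).round(4))
print('tin',plane(i,[[320,322]],.131).round(4))"
```

```text
[[0.4449 0.1561 0.051 ]
 [0.512  0.1537 0.051 ]
 [0.4384 0.0166 0.051 ]
 [0.5073 0.0143 0.051 ]] [0.4756 0.0852 0.051 ]
tin [[0.4747 0.1219 0.131 ]]
```

Request:
jog_arm:
  rows:
    - [[-0.002,0.0035,0.03],0]
    - [[-0.002,0.0035,0.07],0]
    - [[-0.002,0.0035,0.1],0]
    - [[-0.002,0.0035,0.12],0]
    - [[-0.002,0.0035,0.13],0]
    - [[-0.002,0.0035,0.134],0]
    - [[-0.002,0.0035,0.134],0]
    - [[-0.002,0.0035,0.134],0]

```text
clock: 14.2
ee_pos: [0.476, 0.1223, 0.0762]
eef_rot: [0.0, 0.719, 0.695, 0.0]
force: [0.8, -0.4, -1.4]
width: 0.0594
grasp_force: 35.0
```

Request:
jog_arm:
  rows:
    - [[0,0,0.001],0]
    - [[0,0,0.001],0]
    - [[0,0,0.001],0]
    - [[0,0,0.001],0]
    - [[0,0,0.001],0]
  claw: 91

```text
clock: 14.62
ee_pos: [0.4759, 0.1219, 0.0757]
eef_rot: [0.0, 0.719, 0.695, 0.0]
force: [-0.1, -0.3, 0.4]
width: 0.0899
grasp_force: 0.0
```

Request:
jog_arm:
  rows:
    - [[0,0,-0.1],0]
    - [[0,0,-0.2],0]
    - [[0,0,-0.25],0]
    - [[0,0,-0.25],0]

```text
clock: 14.95
ee_pos: [0.4785, 0.1226, 0.1799]
eef_rot: [0.002, 0.719, 0.695, 0.003]
force: [0.3, -0.5, 0.7]
width: 0.091
grasp_force: 0.0
```

```bash
python3 tins.py t3; python3 -c "
from h import *
plan([[((.459,.388,.18),-2,8)],[((.459,.388,.046),-2,5)]])"
```

```text
tin? [0.4579 0.3877 0.05  ] R 0.0309 z 0.0522 px (138, 297)
tin? [0.5913 0.2736 0.05  ] R 0.0284 z 0.0521 px (187, 241)
tin? [0.6568 0.0441 0.05  ] R 0.1362 z 0.0201 px (283, 213)
t 15.0 p [0.4773 0.1223 0.1776] yaw -2.0 j6 16.2 F [-0.3 -0.7 -0.8] w 0.091 g 0.0
[[0.662, -0.069, -0.006],0.0]x8(need 6.4, y-j1 -42)
[[0.0, 0.0, 0.335],0.0]x5(need 3.2, y-j1 -42)
```

Request:
jog_arm:
  rows:
    - [[0.662,-0.068,0],0]
    - [[0.662,-0.068,0],0]
    - [[0.662,-0.068,0],0]
    - [[0.662,-0.068,0],0]
    - [[0.662,-0.068,0],0]
    - [[0.662,-0.068,0],0]
    - [[0.662,-0.068,0],0]
    - [[0.662,-0.068,0],0]

```text
clock: 15.67
ee_pos: [0.4567, 0.3904, 0.1736]
eef_rot: [-0.0, 0.718, 0.696, -0.001]
force: [0.1, -0.6, -1.3]
width: 0.0912
grasp_force: 0.0
```

```bash
python3 wt.py wc; python3 -c "
from h import *
plan([[((.459,.388,.046),-2,5)]])"
```

```text
wtin [0.4597 0.3883 0.05  ] R 0.0297 px 323 245 fill 0.96
wtin [0.6632 0.4103 0.05  ] R 0.0332 px 616 205 fill 0.18
t 15.72 p [0.4567 0.3881 0.1736] yaw -1.8 j6 42.1 F [ 0.1 -0.5  0.3] w 0.0911 g 0.0
[[-0.0, 0.006, 0.319],0.003]x5(need 3.1, y-j1 -42)
```

Request:
jog_arm:
  rows:
    - [[0,0.004,0.1],0]
    - [[0,0.004,0.2],0]
    - [[0,0.004,0.27],0]
    - [[0,0.004,0.31],0]
    - [[0,0.004,0.321],0]
    - [[0,0.004,0.321],0]
    - [[0,0.004,0.321],0]

```text
clock: 16.3
ee_pos: [0.4597, 0.3866, 0.0475]
eef_rot: [0.0, 0.72, 0.694, -0.0]
force: [0.4, -0.4, 1.3]
width: 0.0909
grasp_force: 0.0
```

Request:
jog_arm:
  rows:
    - [[0,0,0],0]
    - [[0,0,0],0]
    - [[0,0,0],0]
    - [[0,0,0],0]
    - [[0,0,0],0]
    - [[0,0,0],0]
  claw: 45
  squeeze: 35

```text
clock: 16.8
ee_pos: [0.4594, 0.3877, 0.0475]
eef_rot: [0.0, 0.719, 0.695, 0.0]
force: [-1.7, -0.3, 5.9]
width: 0.0596
grasp_force: 35.0
```

```bash
python3 -c "
from h import *
plan([[((.459,.389,.15),-2,4)],[((.46,.22,.15),-2,6)],[((.4735,.0495,.14),-2,6)],[((.4735,.0495,.0765),-2,4)]])"
```

```text
t 16.8 p [0.4594 0.3877 0.0475] yaw -2.0 j6 42.0 F [-1.7 -0.3  5.9] w 0.0596 g 35.0
[[0.003, -0.001, -0.256],0.0]x4(need 2.5, y-j1 -42)
[[-0.422, 0.017, -0.0],0.0]x6(need 4.1, y-j1 -28)
[[-0.425, 0.048, 0.025],0.0]x6(need 4.1, y-j1 -8)
[[0.0, 0.0, 0.159],0.0]x4(need 1.5, y-j1 -8)
```

Request:
jog_arm:
  rows:
    - [[0,0,-0.07],0]
    - [[0,0,-0.14],0]
    - [[0,0,-0.25],0]
    - [[0,0,-0.256],0]
    - [[0,0,-0.256],0]

```text
clock: 17.22
ee_pos: [0.4606, 0.3886, 0.152]
eef_rot: [0.0, 0.719, 0.695, 0.003]
force: [-0.0, 0.9, -3.1]
width: 0.0594
grasp_force: 35.0
```

Request:
jog_arm:
  rows:
    - [[-0.08,0.003,0],0]
    - [[-0.16,0.006,0],0]
    - [[-0.24,0.01,0],0]
    - [[-0.32,0.013,0],0]
    - [[-0.4,0.016,0],0]
    - [[-0.48,0.02,0],0]
    - [[-0.56,0.03,0],0]
    - [[-0.64,0.04,0],0]

```text
clock: 17.88
ee_pos: [0.4648, 0.1293, 0.1475]
eef_rot: [-0.001, 0.719, 0.695, -0.001]
force: [1.1, 0.0, -2.8]
width: 0.0595
grasp_force: 35.0
```

Request:
jog_arm:
  rows:
    - [[-0.08,0.01,0],0]
    - [[-0.14,0.018,0.01],0]
    - [[-0.19,0.025,0.02],0]
    - [[-0.207,0.026,0.025],0]
    - [[-0.207,0.026,0.025],0]
    - [[-0.207,0.026,0.025],0]

```text
clock: 18.38
ee_pos: [0.4732, 0.0481, 0.1384]
eef_rot: [-0.001, 0.72, 0.694, -0.001]
force: [0.7, -0.0, -2.4]
width: 0.0594
grasp_force: 35.0
```

```bash
python3 -c "
from h import *
plan([[((.4735,.0495,.0765),-2,4)]])
i=cams.camera_info('wrist');im,d=cams.get_image('wrist');cv2.imwrite('pics/wd.png',im)"
```

```text
t 18.38 p [0.4732 0.0481 0.1384] yaw -2.0 j6 7.6 F [ 0.7 -0.  -2.4] w 0.0594 g 35.0
[[0.003, 0.001, 0.155],-0.001]x4(need 1.5, y-j1 -8)
```

View pics/wd.png

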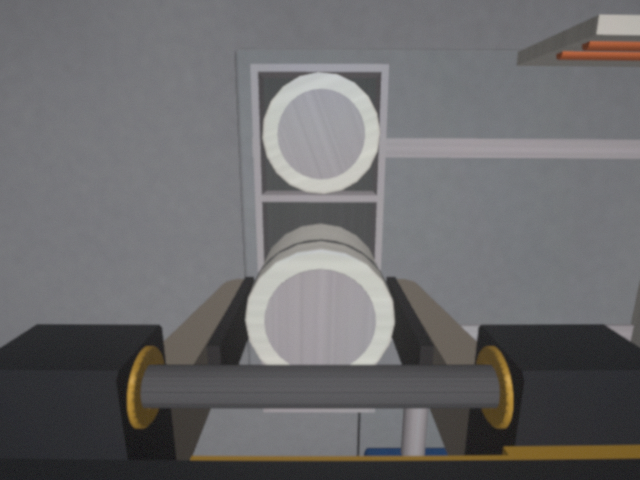

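The wrist view shows the first tin seated in its pocket at (321,132), and the held tin centred over the middle pocket. I'll lower it and release.

Request:
jog_arm:
  rows:
    - [[0.002,0.001,0.04],0]
    - [[0.002,0.001,0.08],0]
    - [[0.002,0.001,0.12],0]
    - [[0.002,0.001,0.145],0]
    - [[0.002,0.001,0.155],0]
    - [[0.002,0.001,0.158],0]
    - [[0.002,0.001,0.158],0]
    - [[0.002,0.001,0.158],0]

```text
clock: 19.1
ee_pos: [0.4748, 0.0493, 0.0766]
eef_rot: [0.0, 0.719, 0.695, 0.0]
force: [0.7, 0.6, -3.7]
width: 0.0596
grasp_force: 35.0
```

Request:
jog_arm:
  rows:
    - [[0,0,0],0]
    - [[0,0,0],0]
    - [[0,0,0],0]
    - [[0,0,0],0]
    - [[0,0,0],0]
  claw: 91

```text
clock: 19.52
ee_pos: [0.4746, 0.0487, 0.0764]
eef_rot: [0.0, 0.719, 0.695, 0.0]
force: [0.1, -0.2, -0.9]
width: 0.0901
grasp_force: 0.0
```

Request:
jog_arm:
  rows:
    - [[0,0,-0.1],0]
    - [[0,0,-0.2],0]
    - [[0,0,-0.28],0]
    - [[0,0,-0.28],0]
    - [[0,0,-0.28],0]

```text
clock: 19.93
ee_pos: [0.4757, 0.0488, 0.19]
eef_rot: [0.001, 0.719, 0.695, 0.002]
force: [-0.0, 0.7, -0.8]
width: 0.0911
grasp_force: 0.0
```

```bash
python3 tins.py t4; python3 -c "
from h import *
plan([[((.583,.272,.18),-2,8)]])"
```

```text
tin? [0.5819 0.2714 0.05  ] R 0.0308 z 0.0522 px (188, 245)
tin? [0.6568 0.0465 0.05  ] R 0.1377 z 0.0214 px (282, 213)
t 19.98 p [0.4745 0.0487 0.1885] yaw -2.0 j6 7.7 F [-0.1 -0.4 -1.5] w 0.0911 g 0.0
[[0.567, 0.252, 0.021],0.0]x8(need 6.0, y-j1 -27)
```

Request:
jog_arm:
  rows:
    - [[0.567,0.252,0.021],0]
    - [[0.567,0.252,0.021],0]
    - [[0.567,0.252,0.021],0]
    - [[0.567,0.252,0.021],0]
    - [[0.567,0.252,0.021],0]
    - [[0.567,0.252,0.021],0]
    - [[0.567,0.252,0.021],0]
    - [[0.567,0.252,0.021],0]

```text
clock: 20.65
ee_pos: [0.5822, 0.2732, 0.1769]
eef_rot: [-0.001, 0.718, 0.696, -0.002]
force: [0.7, -0.1, -0.1]
width: 0.0912
grasp_force: 0.0
```

```bash
python3 wt.py we; python3 -c "
from h import *
plan([[((.583,.272,.047),-2,5)]])"
```

```text
wtin [0.5846 0.273  0.05  ] R 0.0297 px 322 241 fill 0.96
t 20.7 p [0.5817 0.2717 0.1772] yaw -1.9 j6 26.8 F [ 0.9 -0.1  0.2] w 0.0911 g 0.0
[[0.001, 0.003, 0.326],0.002]x5(need 3.1, y-j1 -27)
```

Request:
jog_arm:
  rows:
    - [[0.001,0.002,0.1],0]
    - [[0.001,0.002,0.2],0]
    - [[0.001,0.002,0.27],0]
    - [[0.001,0.002,0.31],0]
    - [[0.001,0.002,0.33],0]
    - [[0.001,0.002,0.33],0]
    - [[0.001,0.002,0.33],0]

```text
clock: 21.28
ee_pos: [0.5837, 0.2715, 0.048]
eef_rot: [-0.0, 0.719, 0.695, -0.0]
force: [-1.2, -0.7, 1.3]
width: 0.091
grasp_force: 0.0
```

Request:
jog_arm:
  rows:
    - [[0,0,0],0]
    - [[0,0,0],0]
    - [[0,0,0],0]
    - [[0,0,0],0]
    - [[0,0,0],0]
    - [[0,0,0],0]
  claw: 45
  squeeze: 35

```text
clock: 21.78
ee_pos: [0.5841, 0.2725, 0.0484]
eef_rot: [0.0, 0.719, 0.695, 0.0]
force: [-1.6, 0.3, 4.7]
width: 0.0597
grasp_force: 35.0
```

```bash
python3 -c "
from h import *
plan([[((.583,.2725,.16),-2,5)],[((.50,.13,.16),-2,6)],[((.4715,-.0225,.14),-2,6)]])"
```

```text
t 21.78 p [0.5841 0.2725 0.0484] yaw -2.0 j6 26.8 F [-1.6  0.3  4.7] w 0.0597 g 35.0
[[-0.0, -0.003, -0.279],0.0]x5(need 2.7, y-j1 -27)
[[-0.363, -0.195, 0.0],0.0]x6(need 4.0, y-j1 -17)
[[-0.384, -0.058, 0.05],0.0]x6(need 3.8, y-j1 1)
```

Request:
jog_arm:
  rows:
    - [[0,0,-0.07],0]
    - [[0,0,-0.14],0]
    - [[0,0,-0.22],0]
    - [[0,0,-0.279],0]
    - [[0,0,-0.279],0]

```text
clock: 22.2
ee_pos: [0.5862, 0.2735, 0.1644]
eef_rot: [0.001, 0.719, 0.695, 0.003]
force: [1.9, 0.5, -2.1]
width: 0.0594
grasp_force: 35.0
```

Request:
jog_arm:
  rows:
    - [[-0.07,-0.04,0],0]
    - [[-0.14,-0.08,0],0]
    - [[-0.21,-0.12,0],0]
    - [[-0.28,-0.155,0],0]
    - [[-0.35,-0.19,0],0]
    - [[-0.43,-0.208,0],0]
    - [[-0.51,-0.22,0],0]
    - [[-0.58,-0.23,0],0]

```text
clock: 22.87
ee_pos: [0.482, 0.042, 0.1581]
eef_rot: [-0.001, 0.719, 0.695, -0.001]
force: [0.5, -0.1, -3.2]
width: 0.0593
grasp_force: 35.0
```

Request:
jog_arm:
  rows:
    - [[-0.07,-0.01,0.02],0]
    - [[-0.13,-0.018,0.04],0]
    - [[-0.16,-0.022,0.05],0]
    - [[-0.167,-0.026,0.05],0]
    - [[-0.167,-0.026,0.05],0]
    - [[-0.167,-0.026,0.05],0]

```text
clock: 23.37
ee_pos: [0.471, -0.0223, 0.139]
eef_rot: [-0.0, 0.719, 0.695, -0.0]
force: [1.1, 0.5, -2.2]
width: 0.0595
grasp_force: 35.0
```

```bash
python3 -c "
from h import *
plan([[((.4715,-.0225,.0778),-2,4)]])
i=cams.camera_info('wrist');im,d=cams.get_image('wrist');cv2.imwrite('pics/wf.png',im)"
```

```text
t 23.37 p [ 0.471  -0.0223  0.139 ] yaw -2.0 j6 -0.9 F [ 1.1  0.5 -2.2] w 0.0595 g 35.0
[[-0.0, 0.001, 0.153],-0.0]x4(need 1.5, y-j1 1)
```

View pics/wf.png

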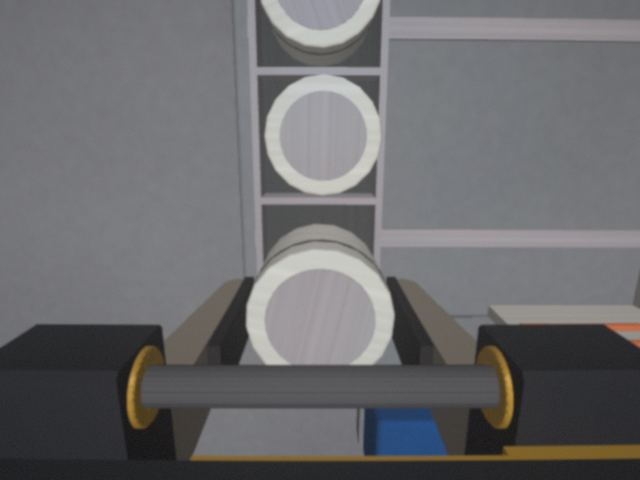

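The wrist view shows two tins seated, and the third centred over the last pocket.

Request:
jog_arm:
  rows:
    - [[0,0.001,0.04],0]
    - [[0,0.001,0.08],0]
    - [[0,0.001,0.12],0]
    - [[0,0.001,0.145],0]
    - [[0,0.001,0.152],0]
    - [[0,0.001,0.155],0]
    - [[0,0.001,0.155],0]
    - [[0,0.001,0.155],0]

```text
clock: 24.08
ee_pos: [0.4722, -0.0227, 0.078]
eef_rot: [0.0, 0.719, 0.695, 0.0]
force: [0.2, -0.6, -2.8]
width: 0.0593
grasp_force: 35.0
```

Request:
jog_arm:
  rows:
    - [[0,0,0],0]
    - [[0,0,0],0]
    - [[0,0,0],0]
    - [[0,0,0],0]
    - [[0,0,0],0]
  claw: 91

```text
clock: 24.5
ee_pos: [0.4717, -0.0229, 0.0776]
eef_rot: [0.0, 0.719, 0.695, 0.0]
force: [-0.7, 0.0, 0.1]
width: 0.0901
grasp_force: 0.0
```

Request:
jog_arm:
  rows:
    - [[0,0,-0.1],0]
    - [[0,0,-0.2],0]
    - [[0,0,-0.4],0]
    - [[0,0,-0.4],0]
    - [[0,0,-0.4],0]

```text
clock: 24.92
ee_pos: [0.4753, -0.023, 0.2446]
eef_rot: [0.004, 0.719, 0.695, 0.004]
force: [1.3, -0.3, 0.4]
width: 0.091
grasp_force: 0.0
```

```bash
python3 tins.py t5; python3 -c "
from h import *
plan([])
f=np.load('pics/t5.npz');im=f['im'];cv2.imwrite('pics/t5c.png',cv2.resize(im[170:370,100:400],None,fx=2.6,fy=2.6,interpolation=cv2.INTER_CUBIC))
i=cams.camera_info('wrist');im,d=cams.get_image('wrist');cv2.imwrite('pics/wg.png',im)
"
```

```text
tin? [0.4709 0.1234 0.079 ] R 0.0488 z 0.0794 px (248, 290)
tin? [0.6556 0.0465 0.05  ] R 0.1372 z 0.0201 px (282, 214)
t 24.97 p [ 0.474  -0.023   0.2414] yaw -2.0 j6 -1.0 F [ 0.4  1.3 -1.2] w 0.0906 g 0.0
```

View pics/wg.png

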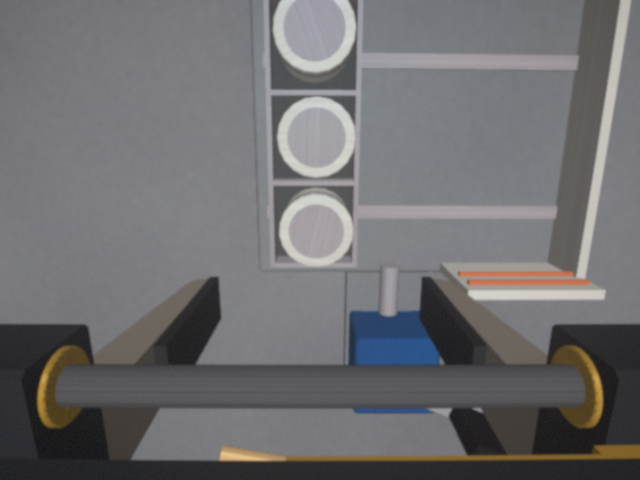

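All three tins are seated at (316,30), (316,137) and (316,230). Now the crank: I'll move the wrist camera over it to measure the tab.

```bash
python3 -c "
from h import *
plan([[((.565,-.245,.27),-2,8)]])"
```

```text
t 25.02 p [ 0.4724 -0.0229  0.239 ] yaw -2.0 j6 -1.0 F [-0.3 -0.4 -0.8] w 0.0909 g 0.0
[[-0.547, 0.251, -0.078],0.0]x8(need 5.8, y-j1 21)
```

Request:
jog_arm:
  rows:
    - [[0,0,-0.08],0]
    - [[-0.547,0.251,-0.08],0]
    - [[-0.547,0.251,-0.08],0]
    - [[-0.547,0.251,-0.08],0]
    - [[-0.547,0.251,-0.08],0]
    - [[-0.547,0.251,-0.08],0]
    - [[-0.547,0.251,-0.08],0]
    - [[-0.547,0.251,-0.08],0]

```text
clock: 25.68
ee_pos: [0.5651, -0.2497, 0.2666]
eef_rot: [-0.0, 0.72, 0.694, -0.001]
force: [-0.2, 2.1, -0.1]
width: 0.0912
grasp_force: 0.0
```

```bash
python3 - <<'E'
from h import *
i=cams.camera_info('wrist');im,d=cams.get_image('wrist');cv2.imwrite('pics/wh.png',im)
v,u=np.nonzero(d>0);r,o=ray(i,np.c_[u,v]);P=o+r*d[v,u][:,None]
k=(P[:,2]>.142)&(P[:,2]<.158)&(abs(P[:,0]-.56)<.12)&(abs(P[:,1]+.17)<.1);Q=P[k]
m=np.zeros(d.shape,np.uint8);m[v[k],u[k]]=1;m[320:]=0
rr,b,a,c=rect(m);B=plane(i,b,.15);e=[B[1]-B[0],B[2]-B[1]]
print("tab",rr,B.mean(0).round(4),[np.linalg.norm(x).round(4) for x in e],[np.degrees(np.arctan2(x[1],x[0])).round(1) for x in e])
h=cv2.cvtColor(im,cv2.COLOR_BGR2HSV);z=np.zeros(d.shape);z[v,u]=P[:,2]
m=((h[...,0]>100)&(h[...,0]<125)&(h[...,1]>100)&(z>.08)&(z<.094)).astype(np.uint8);m[320:]=0
rr,b,a,c=rect(m);B=plane(i,b,.087);print("gear top",B.round(3).tolist(),B.mean(0).round(4))
plan([])
E
```

```text
tab ((362.3218994140625, 142.30242919921875), (52.5219612121582, 25.702238082885742), 24.77513885498047) [ 0.5957 -0.1826  0.15  ] [np.float64(0.0159), np.float64(0.0337)] [np.float64(62.8), np.float64(-25.9)]
gear top [[0.498, -0.188, 0.087], [0.505, -0.117, 0.087], [0.575, -0.12, 0.087], [0.573, -0.191, 0.087]] [ 0.5377 -0.1541  0.087 ]
t 25.73 p [ 0.5639 -0.2471  0.2665] yaw -2.2 j6 -21.6 F [ 0.3  0.  -0.7] w 0.0909 g 0.0
```

View pics/wh.png

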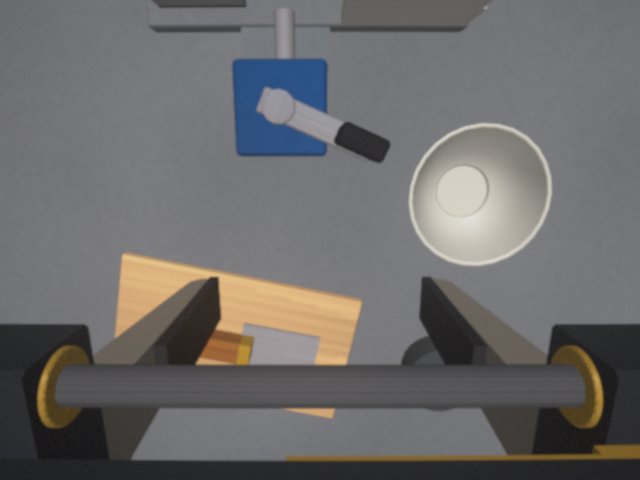

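The wrist view shows the tab at (362,142), 34 x 16 mm and at -26°. The axis that implies, (0.537,-0.154), matches the centre of the gearbox top. I'll move in to grip it.

```bash
python3 -c "
from h import *
plan([[((.58,-.21,.25),25,8)],[((.5957,-.1826,.22),63.7,6)],[((.5957,-.1826,.131),63.7,5)]])"
```

```text
t 25.73 p [ 0.5639 -0.2471  0.2665] yaw -2.2 j6 -21.6 F [ 0.3  0.  -0.7] w 0.0909 g 0.0
[[0.094, 0.037, 0.041],-0.453]x8(need 3.8, y-j1 45)
[[0.046, 0.064, 0.075],-0.645]x6(need 5.4, y-j1 81)
[[-0.0, 0.0, 0.223],0.0]x5(need 2.1, y-j1 81)
```

Request:
jog_arm:
  rows:
    - [[0.094,0.037,0.041],-0.453]
    - [[0.094,0.037,0.041],-0.453]
    - [[0.094,0.037,0.041],-0.453]
    - [[0.094,0.037,0.041],-0.453]
    - [[0.094,0.037,0.041],-0.453]
    - [[0.094,0.037,0.041],-0.453]
    - [[0.094,0.037,0.041],-0.453]
  squeeze: 15

```text
clock: 26.32
ee_pos: [0.5799, -0.2071, 0.2524]
eef_rot: [-0.001, 0.537, 0.844, -0.0]
force: [0.4, -0.6, 0.8]
width: 0.0908
grasp_force: 0.0
```

Request:
jog_arm:
  rows:
    - [[0.046,0.064,0.075],-0.645]
    - [[0.046,0.064,0.075],-0.645]
    - [[0.046,0.064,0.075],-0.645]
    - [[0.046,0.064,0.075],-0.645]
    - [[0.046,0.064,0.075],-0.645]
    - [[0.046,0.064,0.075],-0.645]
    - [[0.046,0.064,0.075],-0.645]
    - [[0.046,0.064,0.075],-0.645]

```text
clock: 26.98
ee_pos: [0.5955, -0.1802, 0.2228]
eef_rot: [-0.0, 0.228, 0.974, 0.0]
force: [-0.6, 0.9, -0.6]
width: 0.091
grasp_force: 0.0
```

```bash
python3 -c "
from h import *
plan([[((.5957,-.1826,.131),63.7,5)]])"
```

```text
t 26.98 p [ 0.5955 -0.1802  0.2228] yaw 63.7 j6 -80.7 F [-0.6  0.9 -0.6] w 0.091 g 0.0
[[-0.003, -0.005, 0.23],-0.0]x5(need 2.2, y-j1 81)
```

Request:
jog_arm:
  rows:
    - [[-0.002,-0.004,0.08],0]
    - [[-0.002,-0.004,0.16],0]
    - [[-0.002,-0.004,0.21],0]
    - [[-0.002,-0.004,0.228],0]
    - [[-0.002,-0.004,0.228],0]
    - [[-0.002,-0.004,0.228],0]

```text
clock: 27.48
ee_pos: [0.5961, -0.1822, 0.1324]
eef_rot: [0.0, 0.226, 0.974, -0.0]
force: [-0.4, 0.4, 1.1]
width: 0.091
grasp_force: 0.0
```

Request:
jog_arm:
  rows:
    - [[0,0,0],0]
    - [[0,0,0],0]
    - [[0,0,0],0]
    - [[0,0,0],0]
    - [[0,0,0],0]
    - [[0,0,0],0]
    - [[0,0,0],0]
    - [[0,0,0],0]
  claw: 5

```text
clock: 28.15
ee_pos: [0.5957, -0.1821, 0.1318]
eef_rot: [-0.0, 0.226, 0.974, -0.0]
force: [-0.5, 0.7, -0.3]
width: 0.0396
grasp_force: 0.0
```

Request:
jog_arm:
  rows:
    - [[0.001,-0.017,0],0.1]
    - [[0.004,-0.034,0],0.2]
    - [[0.008,-0.05,0],0.3]
    - [[0.014,-0.066,0],0.4]
    - [[0.014,-0.066,0],0.4]

```text
clock: 28.57
ee_pos: [0.5795, -0.2043, 0.132]
eef_rot: [0.001, 0.426, 0.905, -0.0]
force: [1.0, -4.4, -0.6]
width: 0.0161
grasp_force: 14.9
```

```bash
cat > ck.py <<'E'
from h import *
A=np.array([.5375,-.1540])
p,Rm,s=axes();yaw=np.degrees(np.arctan2(Rm[1,1],Rm[0,1]));r=p[:2]-A;th=np.degrees(np.arctan2(r[1],r[0]))
print("r",np.linalg.norm(r).round(4),"theta",th.round(1),"yaw-theta",((yaw-th+180)%360-180).round(1),"j6",np.degrees(s["joints"][5]).round(1),"z",p[2].round(4),"F",s["force"].round(1),"w",s["width"].round(4),"t",round(s["clock"],2))
E
python3 ck.py
```

```text
Traceback (most recent call last):
  File "ck.py", line 4, in <module>
    print("r",np.linalg.norm(r).round(4),"theta",th.round(1),"yaw-theta",((yaw-th+180)%360-180).round(1),"j6",np.degrees(s["joints"][5]).round(1),"z",p[2].round(4),"F",s["force"].round(1),"w",s["width"].round(4),"t",round(s["clock"],2))
                                                                                                                                                                                                ^^^^^^^^^^^^^^^^
AttributeError: 'float' object has no attribute 'round'
```

```bash
sed -i 's/s\["width"\].round(4)/round(float(s["width"]),4)/;s/round(s\["clock"\],2)/round(float(s["clock"]),2)/' ck.py; python3 ck.py
```

```text
r 0.0655 theta -50.2 yaw-theta 89.8 j6 -59.1 z 0.132 F [ 1.  -4.4 -0.6] w 0.0161 t 28.57
```

Request:
jog_arm:
  rows:
    - [[0.001,-0.017,0],0.1]
    - [[0.0036,-0.034,0],0.2]
    - [[0.008,-0.05,0],0.3]
    - [[0.014,-0.066,0],0.4]
    - [[0.022,-0.081,0],0.5]
    - [[0.031,-0.0955,0],0.6]
    - [[0.042,-0.109,0],0.7]
    - [[0.054,-0.121,0],0.8]

```text
clock: 29.23
ee_pos: [0.5287, -0.2194, 0.132]
eef_rot: [0.002, 0.755, 0.655, -0.0]
force: [2.3, -8.5, -3.4]
width: 0.0163
grasp_force: 14.9
```

Request:
jog_arm:
  rows:
    - [[0.001,-0.017,0],0.1]
    - [[0.0036,-0.034,0],0.2]
    - [[0.008,-0.05,0],0.3]
    - [[0.014,-0.066,0],0.4]
    - [[0.022,-0.081,0],0.5]
    - [[0.031,-0.0955,0],0.6]
    - [[0.042,-0.109,0],0.7]
    - [[0.054,-0.121,0],0.8]

```text
clock: 29.9
ee_pos: [0.4824, -0.1909, 0.1319]
eef_rot: [0.001, 0.957, 0.291, -0.001]
force: [-2.6, -9.3, 0.4]
width: 0.0158
grasp_force: 15.0
```

```bash
python3 ck.py
```

```text
r 0.0663 theta -146.2 yaw-theta 90.1 j6 34.6 z 0.1319 F [-2.6 -9.3  0.4] w 0.0158 t 29.9
```

Request:
jog_arm:
  rows:
    - [[0.001,-0.017,0],0.1]
    - [[0.0036,-0.034,0],0.2]
    - [[0.008,-0.05,0],0.3]
    - [[0.014,-0.066,0],0.4]
    - [[0.022,-0.081,0],0.5]
    - [[0.031,-0.0955,0],0.6]
    - [[0.042,-0.109,0],0.7]
    - [[0.054,-0.121,0],0.8]

```text
clock: 30.57
ee_pos: [0.473, -0.1379, 0.1319]
eef_rot: [0.001, 0.992, -0.123, -0.001]
force: [-4.9, -6.9, 2.9]
width: 0.0162
grasp_force: 15.0
```

Request:
jog_arm:
  rows:
    - [[0.001,-0.017,0],0.1]
    - [[0.0036,-0.034,0],0.2]
    - [[0.008,-0.05,0],0.3]
    - [[0.014,-0.066,0],0.4]
    - [[0.022,-0.081,0],0.5]
    - [[0.031,-0.0955,0],0.6]
    - [[0.042,-0.109,0],0.7]
    - [[0.054,-0.121,0],0.8]

```text
clock: 31.23
ee_pos: [0.5061, -0.0958, 0.1319]
eef_rot: [0.001, 0.856, -0.516, -0.001]
force: [-4.4, -6.2, 3.5]
width: 0.0161
grasp_force: 15.0
```

Request:
jog_arm:
  rows:
    - [[0,0,0],0]
    - [[0,0,0],0]
    - [[0,0,0],0]
    - [[0,0,0],0]
    - [[0,0,0],0]
    - [[0,0,0],0]
    - [[0,0,0],0]
  claw: 62

```text
clock: 31.82
ee_pos: [0.5068, -0.0958, 0.1318]
eef_rot: [-0.0, 0.857, -0.516, 0.0]
force: [-0.4, 0.6, 0.1]
width: 0.0605
grasp_force: 0.0
```

```bash
python3 ck.py; python3 -c "
from h import *
t=np.radians(-242.2);plan([[((.5375+.065*np.cos(t),-.154+.065*np.sin(t),.131),None,2)]])"
```

```text
r 0.0658 theta 117.8 yaw-theta 90.2 j6 141.2 z 0.1318 F [-0.4  0.6  0.1] w 0.0605 t 31.82
t 31.82 p [ 0.5068 -0.0958  0.1318] yaw -152.1 j6 141.2 F [-0.4  0.6  0.1] w 0.0605 g 0.0
[[0.002, 0.0, 0.002],0]x2(need 0.0, y-j1 -141)
```

Request:
jog_arm:
  rows:
    - [[0,0,0],-0.75]
    - [[0,0,0],-0.75]
    - [[0,0,0],-0.75]
    - [[0,0,0],-0.75]
    - [[0,0,0],-0.75]
    - [[0,0,0],-0.75]
    - [[0,0,0],-0.75]

```text
clock: 32.4
ee_pos: [0.5069, -0.0958, 0.1318]
eef_rot: [-0.0, 0.989, -0.145, 0.0]
force: [0.9, -0.7, -0.3]
width: 0.0618
grasp_force: 0.0
```

Request:
jog_arm:
  rows:
    - [[0,0,0],-0.75]
    - [[0,0,0],-0.75]
    - [[0,0,0],-0.75]
    - [[0,0,0],-0.75]
    - [[0,0,0],-0.75]
    - [[0,0,0],-0.75]
    - [[0,0,0],-0.75]

```text
clock: 32.98
ee_pos: [0.5069, -0.0958, 0.1318]
eef_rot: [0.0, 0.97, 0.245, -0.0]
force: [0.4, 0.7, -0.2]
width: 0.0619
grasp_force: 0.0
```

Request:
jog_arm:
  rows:
    - [[0,0,0],-0.75]
    - [[0,0,0],-0.75]
    - [[0,0,0],-0.75]
    - [[0,0,0],-0.75]
    - [[0,0,0],-0.75]
    - [[0,0,0],-0.75]
    - [[0,0,0],-0.75]

```text
clock: 33.57
ee_pos: [0.5069, -0.0958, 0.1318]
eef_rot: [-0.0, 0.802, 0.597, -0.0]
force: [-0.2, -0.5, 0.6]
width: 0.062
grasp_force: 0.0
```

Request:
jog_arm:
  rows:
    - [[0,0,0],-0.75]
    - [[0,0,0],-0.75]
    - [[0,0,0],-0.75]
    - [[0,0,0],-0.75]
    - [[0,0,0],-0.75]
    - [[0,0,0],-0.75]
    - [[0,0,0],-0.75]
    - [[0,0,0],-0.75]

```text
clock: 34.23
ee_pos: [0.5069, -0.0958, 0.1318]
eef_rot: [-0.0, 0.515, 0.857, -0.0]
force: [1.5, 0.9, -0.2]
width: 0.0617
grasp_force: 0.0
```

```bash
python3 ck.py
```

```text
r 0.0658 theta 117.7 yaw-theta -89.7 j6 -38.9 z 0.1318 F [ 1.5  0.9 -0.2] w 0.0617 t 34.23
```

Request:
jog_arm:
  rows:
    - [[0,0,0],0]
    - [[0,0,0],0]
    - [[0,0,0],0]
    - [[0,0,0],0]
    - [[0,0,0],0]
    - [[0,0,0],0]
    - [[0,0,0],0]
    - [[0,0,0],0]
  claw: 5

```text
clock: 34.9
ee_pos: [0.507, -0.0957, 0.1318]
eef_rot: [0.0, 0.516, 0.857, 0.0]
force: [0.4, 0.2, -0.7]
width: 0.0162
grasp_force: 15.0
```

Request:
jog_arm:
  rows:
    - [[-0.001,0.017,0],0.1]
    - [[-0.0036,0.034,0],0.2]
    - [[-0.008,0.05,0],0.3]
    - [[-0.014,0.066,0],0.4]
    - [[-0.022,0.081,0],0.5]
    - [[-0.031,0.0955,0],0.6]
    - [[-0.042,0.109,0],0.7]
    - [[-0.054,0.121,0],0.8]

```text
clock: 35.57
ee_pos: [0.5595, -0.0925, 0.1318]
eef_rot: [-0.0, 0.821, 0.571, -0.001]
force: [-3.7, -3.6, 1.9]
width: 0.0161
grasp_force: 15.0
```

Request:
jog_arm:
  rows:
    - [[-0.001,0.017,0],0.1]
    - [[-0.0036,0.034,0],0.2]
    - [[-0.008,0.05,0],0.3]
    - [[-0.014,0.066,0],0.4]
    - [[-0.022,0.081,0],0.5]
    - [[-0.031,0.0955,0],0.6]
    - [[-0.042,0.109,0],0.7]
    - [[-0.054,0.121,0],0.8]

```text
clock: 36.23
ee_pos: [0.5976, -0.1294, 0.1318]
eef_rot: [0.0, 0.982, 0.188, -0.0]
force: [-2.3, -0.7, 2.7]
width: 0.0164
grasp_force: 15.1
```

Request:
jog_arm:
  rows:
    - [[-0.001,0.017,0],0.1]
    - [[-0.0036,0.034,0],0.2]
    - [[-0.008,0.05,0],0.3]
    - [[-0.014,0.066,0],0.4]
    - [[-0.022,0.081,0],0.5]
    - [[-0.031,0.0955,0],0.6]
    - [[-0.042,0.109,0],0.7]
    - [[-0.054,0.121,0],0.8]

```text
clock: 36.9
ee_pos: [0.596, -0.1825, 0.1318]
eef_rot: [0.0, 0.974, -0.228, 0.0]
force: [0.2, -0.5, 0.3]
width: 0.0159
grasp_force: 15.1
```

Request:
jog_arm:
  rows:
    - [[-0.001,0.017,0],0.1]
    - [[-0.0036,0.034,0],0.2]
    - [[-0.008,0.05,0],0.3]
    - [[-0.014,0.066,0],0.4]
    - [[-0.022,0.081,0],0.5]
    - [[-0.031,0.0955,0],0.6]
    - [[-0.031,0.0955,0],0.6]

```text
clock: 37.48
ee_pos: [0.5672, -0.2122, 0.1318]
eef_rot: [0.001, 0.856, -0.518, 0.0]
force: [-1.4, -6.4, -0.5]
width: 0.0163
grasp_force: 15.0
```

```bash
python3 ck.py; python3 tins.py t6; python3 -c "
from h import *
f=np.load('pics/t6.npz');cv2.imwrite('pics/t6c.png',cv2.resize(f['im'][170:370,200:500],None,fx=2.6,fy=2.6))"
```

```text
r 0.0653 theta -63.0 yaw-theta -89.4 j6 131.8 z 0.1318 F [-1.4 -6.4 -0.5] w 0.0163 t 37.48
tin? [0.5189 0.0528 0.079 ] R 0.1064 z 0.0804 px (279, 269)
tin? [0.6568 0.0465 0.05  ] R 0.1377 z 0.0202 px (282, 213)
```

View pics/t6c.png

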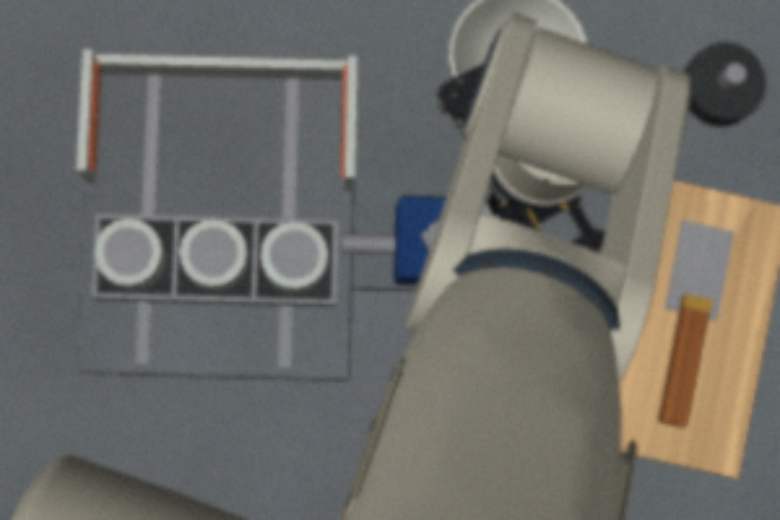

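The crop shows the carriage advancing with all three tins upright, and the scraper flat on the board. I'll continue with the next cycle.

Request:
jog_arm:
  rows:
    - [[0,0,0],0]
    - [[0,0,0],0]
    - [[0,0,0],0]
    - [[0,0,0],0]
    - [[0,0,0],0]
    - [[0,0,0],0]
    - [[0,0,0],0]
  claw: 62

```text
clock: 38.12
ee_pos: [0.568, -0.2108, 0.1318]
eef_rot: [-0.0, 0.857, -0.516, -0.0]
force: [-0.8, -0.3, 0.1]
width: 0.0602
grasp_force: 0.0
```

Request:
jog_arm:
  rows:
    - [[0,0,0],-0.75]
    - [[0,0,0],-0.75]
    - [[0,0,0],-0.75]
    - [[0,0,0],-0.75]
    - [[0,0,0],-0.75]
    - [[0,0,0],-0.75]
    - [[0,0,0],-0.75]

```text
clock: 38.7
ee_pos: [0.5679, -0.2109, 0.1318]
eef_rot: [-0.0, 0.989, -0.145, 0.0]
force: [-0.7, 0.4, -0.0]
width: 0.0618
grasp_force: 0.0
```

Request:
jog_arm:
  rows:
    - [[0,0,0],-0.75]
    - [[0,0,0],-0.75]
    - [[0,0,0],-0.75]
    - [[0,0,0],-0.75]
    - [[0,0,0],-0.75]
    - [[0,0,0],-0.75]
    - [[0,0,0],-0.75]

```text
clock: 39.28
ee_pos: [0.5679, -0.2108, 0.1318]
eef_rot: [-0.0, 0.97, 0.245, -0.0]
force: [-0.1, 0.7, 0.5]
width: 0.062
grasp_force: 0.0
```

Request:
jog_arm:
  rows:
    - [[0,0,0],-0.75]
    - [[0,0,0],-0.75]
    - [[0,0,0],-0.75]
    - [[0,0,0],-0.75]
    - [[0,0,0],-0.75]
    - [[0,0,0],-0.75]
    - [[0,0,0],-0.75]

```text
clock: 39.87
ee_pos: [0.5679, -0.2108, 0.1318]
eef_rot: [0.0, 0.802, 0.597, 0.0]
force: [-0.4, -0.6, -0.4]
width: 0.0621
grasp_force: 0.0
```

Request:
jog_arm:
  rows:
    - [[0,0,0],-0.75]
    - [[0,0,0],-0.75]
    - [[0,0,0],-0.75]
    - [[0,0,0],-0.75]
    - [[0,0,0],-0.75]
    - [[0,0,0],-0.75]
    - [[0,0,0],-0.75]
    - [[0,0,0],-0.75]

```text
clock: 40.53
ee_pos: [0.5679, -0.2109, 0.1318]
eef_rot: [-0.0, 0.515, 0.857, 0.0]
force: [1.0, -0.5, 0.0]
width: 0.062
grasp_force: 0.0
```

Request:
jog_arm:
  rows:
    - [[0,0,0],0]
    - [[0,0,0],0]
    - [[0,0,0],0]
    - [[0,0,0],0]
    - [[0,0,0],0]
    - [[0,0,0],0]
    - [[0,0,0],0]
    - [[0,0,0],0]
  claw: 5

```text
clock: 41.2
ee_pos: [0.5677, -0.211, 0.1318]
eef_rot: [-0.0, 0.516, 0.857, -0.0]
force: [-1.7, -0.3, -0.1]
width: 0.0158
grasp_force: 15.0
```

```bash
python3 ck.py
```

```text
r 0.0645 theta -62.1 yaw-theta 90.0 j6 -48.4 z 0.1318 F [-1.7 -0.3 -0.1] w 0.0158 t 41.2
```

Now the stroke, then the next regrip.

Request:
jog_arm:
  rows:
    - [[0.001,-0.017,0],0.1]
    - [[0.0036,-0.034,0],0.2]
    - [[0.008,-0.05,0],0.3]
    - [[0.014,-0.066,0],0.4]
    - [[0.022,-0.081,0],0.5]
    - [[0.031,-0.0955,0],0.6]
    - [[0.042,-0.109,0],0.7]
    - [[0.054,-0.121,0],0.8]

```text
clock: 41.87
ee_pos: [0.515, -0.2151, 0.1318]
eef_rot: [0.001, 0.821, 0.571, -0.0]
force: [1.4, -2.9, -1.8]
width: 0.0156
grasp_force: 15.0
```

Request:
jog_arm:
  rows:
    - [[0.001,-0.017,0],0.1]
    - [[0.0036,-0.034,0],0.2]
    - [[0.008,-0.05,0],0.3]
    - [[0.014,-0.066,0],0.4]
    - [[0.022,-0.081,0],0.5]
    - [[0.031,-0.0955,0],0.6]
    - [[0.042,-0.109,0],0.7]
    - [[0.054,-0.121,0],0.8]

```text
clock: 42.53
ee_pos: [0.4767, -0.1781, 0.1318]
eef_rot: [0.001, 0.982, 0.188, -0.0]
force: [1.5, -6.2, -2.6]
width: 0.0159
grasp_force: 15.0
```

Request:
jog_arm:
  rows:
    - [[0.001,-0.017,0],0.1]
    - [[0.0036,-0.034,0],0.2]
    - [[0.008,-0.05,0],0.3]
    - [[0.014,-0.066,0],0.4]
    - [[0.022,-0.081,0],0.5]
    - [[0.031,-0.0955,0],0.6]
    - [[0.042,-0.109,0],0.7]
    - [[0.054,-0.121,0],0.8]

```text
clock: 43.2
ee_pos: [0.4788, -0.1252, 0.1317]
eef_rot: [0.001, 0.974, -0.228, 0.0]
force: [-0.4, -8.1, -4.1]
width: 0.0159
grasp_force: 15.0
```

Request:
jog_arm:
  rows:
    - [[0.001,-0.017,0],0.1]
    - [[0.0036,-0.034,0],0.2]
    - [[0.008,-0.05,0],0.3]
    - [[0.014,-0.066,0],0.4]
    - [[0.022,-0.081,0],0.5]
    - [[0.031,-0.0955,0],0.6]
    - [[0.031,-0.0955,0],0.6]

```text
clock: 43.78
ee_pos: [0.5077, -0.0962, 0.1318]
eef_rot: [0.0, 0.855, -0.519, 0.001]
force: [1.8, -4.4, -2.8]
width: 0.0163
grasp_force: 15.1
```

Request:
jog_arm:
  rows:
    - [[0,0,0],0]
    - [[0,0,0],0]
    - [[0,0,0],0]
    - [[0,0,0],0]
    - [[0,0,0],0]
    - [[0,0,0],0]
    - [[0,0,0],0]
  claw: 62

```text
clock: 44.37
ee_pos: [0.5069, -0.0957, 0.1318]
eef_rot: [-0.0, 0.857, -0.516, 0.0]
force: [-0.4, 0.5, 0.2]
width: 0.0604
grasp_force: 0.0
```

```bash
python3 ck.py
```

```text
r 0.0658 theta 117.7 yaw-theta 90.2 j6 141.2 z 0.1318 F [-0.4  0.5  0.2] w 0.0604 t 44.37
```

Request:
jog_arm:
  rows:
    - [[0,0,0],-0.75]
    - [[0,0,0],-0.75]
    - [[0,0,0],-0.75]
    - [[0,0,0],-0.75]
    - [[0,0,0],-0.75]
    - [[0,0,0],-0.75]
    - [[0,0,0],-0.75]

```text
clock: 44.95
ee_pos: [0.5069, -0.0957, 0.1318]
eef_rot: [-0.0, 0.989, -0.145, -0.0]
force: [0.1, 0.1, -0.1]
width: 0.0622
grasp_force: 0.0
```

Request:
jog_arm:
  rows:
    - [[0,0,0],-0.75]
    - [[0,0,0],-0.75]
    - [[0,0,0],-0.75]
    - [[0,0,0],-0.75]
    - [[0,0,0],-0.75]
    - [[0,0,0],-0.75]
    - [[0,0,0],-0.75]

```text
clock: 45.53
ee_pos: [0.5069, -0.0957, 0.1318]
eef_rot: [0.0, 0.97, 0.245, 0.0]
force: [-0.2, 0.5, -0.1]
width: 0.0621
grasp_force: 0.0
```

Request:
jog_arm:
  rows:
    - [[0,0,0],-0.75]
    - [[0,0,0],-0.75]
    - [[0,0,0],-0.75]
    - [[0,0,0],-0.75]
    - [[0,0,0],-0.75]
    - [[0,0,0],-0.75]
    - [[0,0,0],-0.75]

```text
clock: 46.12
ee_pos: [0.5069, -0.0957, 0.1318]
eef_rot: [-0.0, 0.802, 0.597, -0.0]
force: [0.8, -0.4, 0.2]
width: 0.062
grasp_force: 0.0
```

Request:
jog_arm:
  rows:
    - [[0,0,0],-0.75]
    - [[0,0,0],-0.75]
    - [[0,0,0],-0.75]
    - [[0,0,0],-0.75]
    - [[0,0,0],-0.75]
    - [[0,0,0],-0.75]
    - [[0,0,0],-0.75]
    - [[0,0,0],-0.75]

```text
clock: 46.78
ee_pos: [0.5069, -0.0957, 0.1318]
eef_rot: [0.0, 0.515, 0.857, 0.0]
force: [-0.1, -0.3, 0.6]
width: 0.0618
grasp_force: 0.0
```

Request:
jog_arm:
  rows:
    - [[0,0,0],0]
    - [[0,0,0],0]
    - [[0,0,0],0]
    - [[0,0,0],0]
    - [[0,0,0],0]
    - [[0,0,0],0]
    - [[0,0,0],0]
    - [[0,0,0],0]
  claw: 5

```text
clock: 47.45
ee_pos: [0.507, -0.0957, 0.1318]
eef_rot: [0.0, 0.516, 0.857, 0.0]
force: [0.3, -0.1, -0.3]
width: 0.0159
grasp_force: 15.0
```

```bash
python3 ck.py
```

```text
r 0.0658 theta 117.6 yaw-theta -89.7 j6 -38.7 z 0.1318 F [ 0.3 -0.1 -0.3] w 0.0159 t 47.45
```

Request:
jog_arm:
  rows:
    - [[-0.001,0.017,0],0.1]
    - [[-0.0036,0.034,0],0.2]
    - [[-0.008,0.05,0],0.3]
    - [[-0.014,0.066,0],0.4]
    - [[-0.022,0.081,0],0.5]
    - [[-0.031,0.0955,0],0.6]
    - [[-0.042,0.109,0],0.7]
    - [[-0.054,0.121,0],0.8]

```text
clock: 48.12
ee_pos: [0.5595, -0.0925, 0.1318]
eef_rot: [-0.0, 0.821, 0.571, -0.001]
force: [-3.6, -3.7, 2.3]
width: 0.0158
grasp_force: 15.0
```

Request:
jog_arm:
  rows:
    - [[-0.001,0.017,0],0.1]
    - [[-0.0036,0.034,0],0.2]
    - [[-0.008,0.05,0],0.3]
    - [[-0.014,0.066,0],0.4]
    - [[-0.022,0.081,0],0.5]
    - [[-0.031,0.0955,0],0.6]
    - [[-0.042,0.109,0],0.7]
    - [[-0.054,0.121,0],0.8]

```text
clock: 48.78
ee_pos: [0.5977, -0.1294, 0.1318]
eef_rot: [0.0, 0.982, 0.188, -0.0]
force: [-3.0, -0.1, 2.2]
width: 0.0159
grasp_force: 15.1
```

Request:
jog_arm:
  rows:
    - [[-0.001,0.017,0],0.1]
    - [[-0.0036,0.034,0],0.2]
    - [[-0.008,0.05,0],0.3]
    - [[-0.014,0.066,0],0.4]
    - [[-0.022,0.081,0],0.5]
    - [[-0.031,0.0955,0],0.6]
    - [[-0.042,0.109,0],0.7]
    - [[-0.054,0.121,0],0.8]

```text
clock: 49.45
ee_pos: [0.596, -0.1826, 0.1318]
eef_rot: [0.0, 0.974, -0.228, 0.0]
force: [0.1, -0.3, -0.2]
width: 0.0162
grasp_force: 15.1
```

Request:
jog_arm:
  rows:
    - [[-0.001,0.017,0],0.1]
    - [[-0.0036,0.034,0],0.2]
    - [[-0.008,0.05,0],0.3]
    - [[-0.014,0.066,0],0.4]
    - [[-0.022,0.081,0],0.5]
    - [[-0.031,0.0955,0],0.6]
    - [[-0.031,0.0955,0],0.6]

```text
clock: 50.03
ee_pos: [0.5671, -0.2122, 0.1318]
eef_rot: [0.001, 0.856, -0.518, 0.0]
force: [-1.3, -6.9, -0.4]
width: 0.0156
grasp_force: 15.0
```

Request:
jog_arm:
  rows:
    - [[0,0,0],0]
    - [[0,0,0],0]
    - [[0,0,0],0]
    - [[0,0,0],0]
    - [[0,0,0],0]
    - [[0,0,0],0]
    - [[0,0,0],0]
  claw: 62

```text
clock: 50.62
ee_pos: [0.568, -0.2107, 0.1317]
eef_rot: [-0.0, 0.857, -0.516, -0.0]
force: [-1.0, -0.5, -0.1]
width: 0.0605
grasp_force: 0.0
```

```bash
python3 ck.py
```

```text
r 0.0644 theta -61.8 yaw-theta -90.3 j6 131.6 z 0.1317 F [-1.  -0.5 -0.1] w 0.0605 t 50.62
```

Request:
jog_arm:
  rows:
    - [[0,0,0],-0.75]
    - [[0,0,0],-0.75]
    - [[0,0,0],-0.75]
    - [[0,0,0],-0.75]
    - [[0,0,0],-0.75]
    - [[0,0,0],-0.75]
    - [[0,0,0],-0.75]

```text
clock: 51.2
ee_pos: [0.5679, -0.2108, 0.1318]
eef_rot: [-0.0, 0.989, -0.145, -0.0]
force: [-0.4, 1.1, -0.4]
width: 0.0622
grasp_force: 0.0
```

Request:
jog_arm:
  rows:
    - [[0,0,0],-0.75]
    - [[0,0,0],-0.75]
    - [[0,0,0],-0.75]
    - [[0,0,0],-0.75]
    - [[0,0,0],-0.75]
    - [[0,0,0],-0.75]
    - [[0,0,0],-0.75]

```text
clock: 51.78
ee_pos: [0.5679, -0.2108, 0.1318]
eef_rot: [-0.0, 0.97, 0.245, -0.0]
force: [0.1, -0.5, 0.1]
width: 0.0618
grasp_force: 0.0
```

Request:
jog_arm:
  rows:
    - [[0,0,0],-0.75]
    - [[0,0,0],-0.75]
    - [[0,0,0],-0.75]
    - [[0,0,0],-0.75]
    - [[0,0,0],-0.75]
    - [[0,0,0],-0.75]
    - [[0,0,0],-0.75]

```text
clock: 52.37
ee_pos: [0.5679, -0.2109, 0.1318]
eef_rot: [0.0, 0.802, 0.597, 0.0]
force: [0.5, 0.2, -0.5]
width: 0.0619
grasp_force: 0.0
```

Request:
jog_arm:
  rows:
    - [[0,0,0],-0.75]
    - [[0,0,0],-0.75]
    - [[0,0,0],-0.75]
    - [[0,0,0],-0.75]
    - [[0,0,0],-0.75]
    - [[0,0,0],-0.75]
    - [[0,0,0],-0.75]
    - [[0,0,0],-0.75]

```text
clock: 53.03
ee_pos: [0.5679, -0.2109, 0.1318]
eef_rot: [0.0, 0.515, 0.857, 0.0]
force: [0.6, -0.7, -0.7]
width: 0.0623
grasp_force: 0.0
```

Request:
jog_arm:
  rows:
    - [[0,0,0],0]
    - [[0,0,0],0]
    - [[0,0,0],0]
    - [[0,0,0],0]
    - [[0,0,0],0]
    - [[0,0,0],0]
    - [[0,0,0],0]
    - [[0,0,0],0]
  claw: 5

```text
clock: 53.7
ee_pos: [0.5676, -0.2112, 0.1318]
eef_rot: [-0.0, 0.516, 0.857, -0.0]
force: [-1.7, -2.0, 0.8]
width: 0.016
grasp_force: 15.0
```

```bash
python3 ck.py
```

```text
r 0.0646 theta -62.2 yaw-theta 90.1 j6 -48.4 z 0.1318 F [-1.7 -2.   0.8] w 0.016 t 53.7
```

Request:
jog_arm:
  rows:
    - [[0.001,-0.017,0],0.1]
    - [[0.0036,-0.034,0],0.2]
    - [[0.008,-0.05,0],0.3]
    - [[0.014,-0.066,0],0.4]
    - [[0.022,-0.081,0],0.5]
    - [[0.031,-0.0955,0],0.6]
    - [[0.042,-0.109,0],0.7]
    - [[0.054,-0.121,0],0.8]

```text
clock: 54.37
ee_pos: [0.5149, -0.2151, 0.1318]
eef_rot: [0.001, 0.821, 0.571, -0.0]
force: [1.7, -2.8, -1.2]
width: 0.0161
grasp_force: 15.0
```

Request:
jog_arm:
  rows:
    - [[0.001,-0.017,0],0.1]
    - [[0.0036,-0.034,0],0.2]
    - [[0.008,-0.05,0],0.3]
    - [[0.014,-0.066,0],0.4]
    - [[0.022,-0.081,0],0.5]
    - [[0.031,-0.0955,0],0.6]
    - [[0.042,-0.109,0],0.7]
    - [[0.054,-0.121,0],0.8]

```text
clock: 55.03
ee_pos: [0.4766, -0.1781, 0.1318]
eef_rot: [0.001, 0.982, 0.188, -0.0]
force: [0.4, -5.4, -3.2]
width: 0.016
grasp_force: 15.0
```

Request:
jog_arm:
  rows:
    - [[0.001,-0.017,0],0.1]
    - [[0.0036,-0.034,0],0.2]
    - [[0.008,-0.05,0],0.3]
    - [[0.014,-0.066,0],0.4]
    - [[0.022,-0.081,0],0.5]
    - [[0.031,-0.0955,0],0.6]
    - [[0.042,-0.109,0],0.7]
    - [[0.054,-0.121,0],0.8]

```text
clock: 55.7
ee_pos: [0.4788, -0.1252, 0.1318]
eef_rot: [0.001, 0.974, -0.228, 0.0]
force: [-0.5, -7.2, -3.2]
width: 0.0159
grasp_force: 15.0
```

Request:
jog_arm:
  rows:
    - [[0.001,-0.017,0],0.1]
    - [[0.0036,-0.034,0],0.2]
    - [[0.008,-0.05,0],0.3]
    - [[0.014,-0.066,0],0.4]
    - [[0.022,-0.081,0],0.5]
    - [[0.031,-0.0955,0],0.6]
    - [[0.031,-0.0955,0],0.6]

```text
clock: 56.28
ee_pos: [0.5077, -0.0962, 0.1317]
eef_rot: [0.0, 0.855, -0.519, 0.001]
force: [1.6, -4.1, -4.0]
width: 0.0162
grasp_force: 15.1
```

Request:
jog_arm:
  rows:
    - [[0,0,0],0]
    - [[0,0,0],0]
    - [[0,0,0],0]
    - [[0,0,0],0]
    - [[0,0,0],0]
    - [[0,0,0],0]
    - [[0,0,0],0]
  claw: 62

```text
clock: 56.87
ee_pos: [0.5069, -0.0957, 0.1318]
eef_rot: [-0.0, 0.857, -0.516, 0.0]
force: [-0.1, 0.2, 0.4]
width: 0.0604
grasp_force: 0.0
```

```bash
python3 ck.py
```

```text
r 0.0658 theta 117.7 yaw-theta 90.2 j6 141.2 z 0.1318 F [-0.1  0.2  0.4] w 0.0604 t 56.87
```

Request:
jog_arm:
  rows:
    - [[0,0,0],-0.75]
    - [[0,0,0],-0.75]
    - [[0,0,0],-0.75]
    - [[0,0,0],-0.75]
    - [[0,0,0],-0.75]
    - [[0,0,0],-0.75]
    - [[0,0,0],-0.75]

```text
clock: 57.45
ee_pos: [0.5069, -0.0957, 0.1318]
eef_rot: [-0.0, 0.989, -0.145, -0.0]
force: [-0.2, 0.0, 0.1]
width: 0.062
grasp_force: 0.0
```

Request:
jog_arm:
  rows:
    - [[0,0,0],-0.75]
    - [[0,0,0],-0.75]
    - [[0,0,0],-0.75]
    - [[0,0,0],-0.75]
    - [[0,0,0],-0.75]
    - [[0,0,0],-0.75]
    - [[0,0,0],-0.75]

```text
clock: 58.03
ee_pos: [0.5069, -0.0957, 0.1318]
eef_rot: [-0.0, 0.97, 0.245, -0.0]
force: [0.0, -0.3, 0.5]
width: 0.0619
grasp_force: 0.0
```

Request:
jog_arm:
  rows:
    - [[0,0,0],-0.75]
    - [[0,0,0],-0.75]
    - [[0,0,0],-0.75]
    - [[0,0,0],-0.75]
    - [[0,0,0],-0.75]
    - [[0,0,0],-0.75]
    - [[0,0,0],-0.75]

```text
clock: 58.62
ee_pos: [0.5069, -0.0957, 0.1318]
eef_rot: [-0.0, 0.802, 0.597, -0.0]
force: [-0.1, -0.4, -0.5]
width: 0.0621
grasp_force: 0.0
```

Request:
jog_arm:
  rows:
    - [[0,0,0],-0.75]
    - [[0,0,0],-0.75]
    - [[0,0,0],-0.75]
    - [[0,0,0],-0.75]
    - [[0,0,0],-0.75]
    - [[0,0,0],-0.75]
    - [[0,0,0],-0.75]
    - [[0,0,0],-0.75]

```text
clock: 59.28
ee_pos: [0.5069, -0.0957, 0.1318]
eef_rot: [0.0, 0.515, 0.857, 0.0]
force: [-0.4, -0.4, 1.0]
width: 0.0622
grasp_force: 0.0
```

Request:
jog_arm:
  rows:
    - [[0,0,0],0]
    - [[0,0,0],0]
    - [[0,0,0],0]
    - [[0,0,0],0]
    - [[0,0,0],0]
    - [[0,0,0],0]
    - [[0,0,0],0]
    - [[0,0,0],0]
  claw: 5

```text
clock: 59.95
ee_pos: [0.507, -0.0956, 0.1318]
eef_rot: [0.0, 0.516, 0.857, 0.0]
force: [0.2, 0.4, 0.0]
width: 0.0158
grasp_force: 15.0
```

Request:
jog_arm:
  rows:
    - [[-0.001,0.017,0],0.1]
    - [[-0.0036,0.034,0],0.2]
    - [[-0.008,0.05,0],0.3]
    - [[-0.014,0.066,0],0.4]
    - [[-0.022,0.081,0],0.5]
    - [[-0.031,0.0955,0],0.6]
    - [[-0.042,0.109,0],0.7]
    - [[-0.054,0.121,0],0.8]

```text
clock: 60.62
ee_pos: [0.5595, -0.0925, 0.1317]
eef_rot: [-0.0, 0.821, 0.571, -0.001]
force: [-3.1, -4.0, 2.5]
width: 0.0164
grasp_force: 15.0
```

Request:
jog_arm:
  rows:
    - [[-0.001,0.017,0],0.1]
    - [[-0.0036,0.034,0],0.2]
    - [[-0.008,0.05,0],0.3]
    - [[-0.014,0.066,0],0.4]
    - [[-0.022,0.081,0],0.5]
    - [[-0.031,0.0955,0],0.6]
    - [[-0.042,0.109,0],0.7]
    - [[-0.054,0.121,0],0.8]

```text
clock: 61.28
ee_pos: [0.5977, -0.1294, 0.1318]
eef_rot: [0.0, 0.982, 0.188, -0.0]
force: [-2.3, -0.5, 3.0]
width: 0.0159
grasp_force: 15.1
```

```bash
python3 ck.py
```

```text
r 0.065 theta 22.2 yaw-theta -90.6 j6 56.0 z 0.1318 F [-2.3 -0.5  3. ] w 0.0159 t 61.28
```

Request:
jog_arm:
  rows:
    - [[0,0.0085,0],0.05]
    - [[-0.001,0.017,0],0.1]
    - [[-0.002,0.0254,0],0.15]
    - [[-0.0036,0.0338,0],0.2]
    - [[-0.0055,0.0421,0],0.25]
    - [[-0.008,0.0502,0],0.3]
    - [[-0.0108,0.0582,0],0.35]
    - [[-0.0108,0.0582,0],0.35]

```text
clock: 61.95
ee_pos: [0.6025, -0.1531, 0.1318]
eef_rot: [0.0, 1.0, 0.007, -0.0]
force: [-1.3, -4.3, 0.1]
width: 0.0162
grasp_force: 15.0
```

Request:
jog_arm:
  rows:
    - [[0,0.003,0],0.017]
    - [[0,0.006,0],0.033]
    - [[0,0.006,0],0.033]
    - [[0,0.006,0],0.033]

```text
clock: 62.28
ee_pos: [0.6025, -0.1548, 0.1318]
eef_rot: [0.0, 1.0, -0.009, -0.0]
force: [-0.9, -2.3, 1.0]
width: 0.0162
grasp_force: 15.1
```

```bash
python3 ck.py
```

```text
r 0.065 theta -0.7 yaw-theta -90.3 j6 76.5 z 0.1318 F [-0.9 -2.3  1. ] w 0.0162 t 62.28
```

Request:
jog_arm:
  rows:
    - [[0,0.003,0],0.017]
    - [[0,0.003,0],0.017]
    - [[0,0.003,0],0.017]

```text
clock: 62.53
ee_pos: [0.6024, -0.156, 0.1318]
eef_rot: [0.0, 1.0, -0.018, -0.0]
force: [-2.2, -1.2, 1.2]
width: 0.0157
grasp_force: 15.1
```

Request:
jog_arm:
  rows:
    - [[0,0.003,0],0.017]
    - [[0,0.003,0],0.017]
    - [[0,0.003,0],0.017]

```text
clock: 62.78
ee_pos: [0.6024, -0.1567, 0.1318]
eef_rot: [-0.0, 1.0, -0.027, -0.0]
force: [-2.4, 3.2, 2.7]
width: 0.0163
grasp_force: 15.1
```

```bash
python3 ck.py
```

```text
r 0.0649 theta -2.4 yaw-theta -90.8 j6 78.4 z 0.1318 F [-2.4  3.2  2.7] w 0.0163 t 62.78
```

Request:
jog_arm:
  rows:
    - [[0,0.003,0],0.017]
    - [[0,0.003,0],0.017]
    - [[0,0.003,0],0.017]

```text
clock: 63.03
ee_pos: [0.6022, -0.1567, 0.1318]
eef_rot: [-0.001, 0.999, -0.036, -0.0]
force: [-1.0, 8.8, 4.0]
width: 0.0161
grasp_force: 15.2
```

Request:
jog_arm:
  rows:
    - [[0,0.003,0],0.008]
    - [[0,0.003,0],0.008]
    - [[0,0.003,0],0.008]

```text
clock: 63.28
ee_pos: [0.6021, -0.1568, 0.1317]
eef_rot: [-0.002, 0.999, -0.041, -0.001]
force: [-2.1, 14.9, 5.3]
width: 0.0164
grasp_force: 15.2
```

```bash
python3 ck.py
```

```text
r 0.0646 theta -2.5 yaw-theta -92.2 j6 79.7 z 0.1317 F [-2.1 14.9  5.3] w 0.0164 t 63.28
```

The crank has stopped at the end stop: theta stays at -2.5° while the force rises to 15 N. I'll release, back off and check.

Request:
jog_arm:
  rows:
    - [[0,0,0],0]
    - [[0,0,0],0]
    - [[0,0,0],0]
    - [[0,0,0],0]
    - [[0,0,0],0]
    - [[0,0,0],0]
    - [[0,0,0],0]
  claw: 70

```text
clock: 63.87
ee_pos: [0.6023, -0.1597, 0.1318]
eef_rot: [0.0, 0.999, -0.04, 0.0]
force: [-0.4, -0.4, 0.4]
width: 0.0611
grasp_force: 0.0
```

Request:
jog_arm:
  rows:
    - [[0,0,-0.1],0]
    - [[0,0,-0.2],0]
    - [[0,0,-0.35],0]
    - [[0,0,-0.35],0]
    - [[0,0,-0.35],0]
    - [[0,0,-0.35],0]

```text
clock: 64.37
ee_pos: [0.6028, -0.1597, 0.2729]
eef_rot: [0.0, 0.999, -0.04, 0.001]
force: [-0.0, -0.0, -0.4]
width: 0.07
grasp_force: 0.0
```

```bash
python3 -c "
from h import *
plan([[((.38,-.22,.3),None,8)]])"
```

```text
t 64.37 p [ 0.6028 -0.1597  0.2729] yaw -94.6 j6 79.7 F [-0.  -0.  -0.4] w 0.07 g 0.0
[[-0.543, 0.195, -0.068],0]x8(need 5.6, y-j1 -65)
```

Request:
jog_arm:
  rows:
    - [[-0.543,0.195,-0.068],0]
    - [[-0.543,0.195,-0.068],0]
    - [[-0.543,0.195,-0.068],0]
    - [[-0.543,0.195,-0.068],0]
    - [[-0.543,0.195,-0.068],0]
    - [[-0.543,0.195,-0.068],0]
    - [[-0.543,0.195,-0.068],0]
    - [[-0.543,0.195,-0.068],0]

```text
clock: 65.03
ee_pos: [0.3782, -0.2197, 0.2978]
eef_rot: [-0.0, 0.999, -0.041, -0.001]
force: [0.0, -0.4, -0.6]
width: 0.0699
grasp_force: 0.0
```

```bash
python3 tins.py t7; python3 -c "
from h import *
f=np.load('pics/t7.npz');cv2.imwrite('pics/t7c.png',cv2.resize(f['im'][160:370,210:520],None,fx=2.5,fy=2.5))
d=f['d'];i=cams.camera_info('top')
m=np.zeros(d.shape,bool);m[225:270,230:345]=1;P=cloud(i,d,m)
k=P[:,2]>.074;P=P[k&(P[:,2]<.085)]
from scipy.cluster.vq import kmeans2
print(kmeans2(P[:,:2],np.array([[.61,-.02],[.61,.05],[.61,.12]]))[0].round(4))"
```

```text
tin? [0.6042 0.0426 0.079 ] R 0.113 z 0.0799 px (283, 233)
tin? [0.6531 0.0462 0.05  ] R 0.1366 z 0.0215 px (282, 215)
[[ 0.6034 -0.0297]
 [ 0.6046  0.0442]
 [ 0.606   0.1218]]
```

View pics/t7c.png

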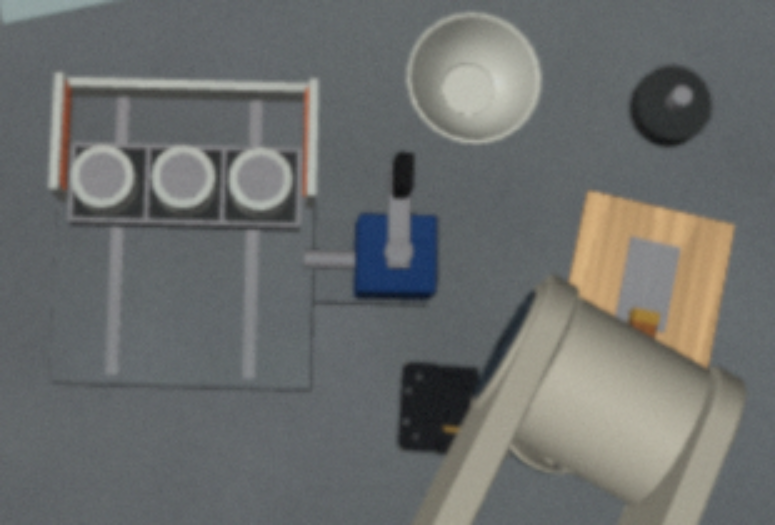

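The view shows the carriage home in the bay with three upright tins, the scraper flat on the board, and the bystanders where they were.

```bash
python3 -c "
from plant import job
print(job.job_done())"
```

```text
the job is handed in; nothing more can be done
None
```

The job is done and handed in at about 65 s of the 210 s allowed: the scraper lies flat on the board, all three tins stand upright in the pockets, and the crank was turned clockwise to its end stop with the carriage in the heater bay (no verdict came back).

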